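# Clamp an air pipe to its bracket with a U-bolt

### The arm

A 6-joint arm with a two-finger parallel gripper is mounted at the origin on a cart in front of the work surface, level with it; the furniture and walls round the work are solid. World frame = base frame: x ahead of the robot, y to its left, z up, the work surface at z = 0. Lengths are in m, angles in rad, forces in N, time in s.
With the tool pointing down it reaches from about 0.375 to 0.75 m from the base axis. Payload 9 kg.
Tool frame: the origin (TCP) lies between the finger pads; the fingertips stand 22 mm ahead of it and the grasp point (between the pads) lies 3 mm ahead of it (tip_reach is the distance from the TCP to the fingertips, in m); z points along the fingers, y is the direction in which the jaws open and shut (so a half turn about z gives the same grasp; the last joint's range is limited). The gripper opens to 85 mm and grips with 20 to 120 N. Pads are 22 mm wide; open, the fingers measure 114 mm over their backs; the gripper's body (76 mm by 85 mm) begins 54 mm behind the grasp point. The pads swing forward as they close: fully open they stand 13 mm farther back than shut.
Start: joints at [1.118, 0.104, 0.097, 1.564, 0, 1.353], TCP at [0.14, 0.584, 0.253] pointing down, gripper open.
Joint ranges: [-2.99, 2.99], [-0.84, 1.86], [-1.1, 1.16], [-1.84, 2.11], [-1.51, 1.56], [-3.14, 3.14]. Speed limits (rad/s): [2.22, 2.22, 2.57, 3.14, 3.14, 3.14].

### API

Orientations are given as a rotation vector (axis times angle).
In Python, from cell import read_state, grab_frame, calibration, sign_off, look_for, outline_of, tip_reach gives the robot as it stands. The module is installed in compiled form; this text tells all that it offers.
- The arm moves only by the shell command python3 -m jog 'ROWS'. ROWS is JSON, a list of rows, each an object of numbers: "x", "y", "z": the shift along the tool's x, y, z as a fraction of full scale; "wx", "wy", "wz": the turn, a rotation vector about the tool's x, y, z as a fraction of full scale; "claw": the opening in per cent of the stroke, from 0 (shut) to 100 (fully open). In form: [{"x": .., "y": .., "z": .., "wx": .., "wy": .., "wz": .., "claw": ..}, ...]. A call has 1 to 20 rows; each row shifts and turns the pose as measured when the row begins, along the tool's axes as they then stand; what a row does not reach is not made up. Full scale, the value 1, is 25 mm for a shift and 6 degrees for a turn. A row lasts 1/12 s, in which the tool goes at most 41.7 mm and 7.16 degrees, less where a joint would pass 70% of its speed; a pose out of reach is approached as far as the arm can. A call with a number of a shift or a turn outside -1 to 1 is refused whole. A call with a gripper value outside its range is refused whole. The fingers move at their own pace and stop on an object; the grip force is fixed at half the most. Time passes only in rows, so rows that do not move let the fingers close. It gives the time, the measured TCP pose, the force and the opening at its end, in the units of the state.
- read_state(): the state, without advancing time (a new reading comes with each control period).
- grab_frame(name): name is "side" or "top"; returns the picture (480x640x3 uint8, red, green, blue); there is no depth.
- calibration(name): a dict with "intrinsics" (3x3 intrinsics, pixels), "eye" and "rotation" of the camera in the world. Camera axes: x right, y down, z forward; pixel columns grow to the right and rows downward; lengths in m; the calibration is good to about 2 mm. A picture is of the moment at which its call begins. calibration takes no time and is no camera call.
- sign_off(): hands the job in, once; it reports no verdict.
Trained networks look in the newest picture that a camera, given by its name, has taken for a name from the list of things; names that differ only in an ending like _2 or _b are one class to them, and where a whole thing is asked for, a point or a joint stands for the part that bears it (a point fixed in the world has none). Each returns a list of dicts, best first, with "score" (0 to 1); they miss things now and then, are a little off and sometimes report something else, mostly with a low value. They report only what shows in the picture. A call takes as long as a camera call. They do not tell look-alikes from the thing itself.
- look_for(target, camera): "box" ([left, top, width, height] in pixels, round what is visible of it).
- outline_of(target, camera): "mask" (480x640 bool, what is visible of it) and "box" ([left, top, width, height] in pixels, round what is visible of it).
The state is a dict: "t": time; "joint_positions": joint angles; "joint_velocities": joint speeds; "joint_efforts": joint torques, N m; "tool_pos": TCP position; "eef_rot": TCP orientation; "force": force on the tool from outside, world axes, zero at the start; "ft_torque": the same for the moment, N m; "gripper_width": finger opening in m.
Only numpy, scipy, OpenCV 4.12 (cv2) and the standard library are available. Lean on these libraries where they do the work, as an engineer would, in place of code of your own. Each camera call takes 0.05 s, during which the arm holds its last target.

### The job

Lay the short pipe in the two V cradles of the bracket, roughly centred. Then take the U-bolt that fits it (the wider one on the rail), lower it over the pipe with one leg through each slot of the bracket plate, feel along the slots with light pressure for the two holes of the nut strip below, and press it down through the spring nuts until it sits fully home on the pipe. Never shove hard (the threads spoil and the thin pipe dents); let go, and leave the other U-bolt and everything else where it is.

Things in the scene. Friction and masses are not known exactly. Their poses are not given: they have to be found in the camera images.
- bracket: Dark steel hat-section pipe bracket, fixed to the bench. Origin: on the bench under its centre; x along the pipe's direction, y across, z up. Top plate 110 (x) x 76 (y) x 5 mm, its top 60 mm above the bench, open below, free of anything but two slots for 35 mm either side of the middle in x. Foot flanges reach 59 mm out in y, 15 mm up.
- cradle (a point): Where the middle of the pipe's axis lies when the pipe rests centred in the cradles: 87.5 mm above the bench (27.5 over the plate), over the bracket's centre; axes as the bracket's. The two cradles: 90 degree Vs, black plastic, 12 mm thick, centred 41 mm either side along x, 39 mm wide at the mouth, 44 outside, tops 28 mm over the plate.
- slot_left (a point): Mouth centre, at the plate's top, of the slot 18.5 mm to the bracket's +y side: 34 mm long in x, 10 mm wide in y, through the 5 mm plate. Just under it (top 5.5 mm below the plate's top) lies a steel nut strip with two 10 mm round holes for the 8 mm legs, one under each slot. The strip stands up to 11 mm off the middle along x, differently each time, and is nipped fast there.
- slot_right (a point): The same for the slot 18.5 mm to the bracket's -y side. Both strip holes are equally far off along x. Under each hole two sprung tongues grip the leg: once its end is about 12 mm below the plate's top the push rises, then stays nearly even (8 to 18 N for both legs together, differing each time) until the bow bears on the pipe. The springs hold the U-bolt where it is left. A push of 40 N or more spoils threads or pipe.
- pipe: Steel pipe 26.9 mm in diameter, 170 mm long, 0.3 to 0.55 kg, an 18 mm long brass hexagon nut (36 mm across flats, 42 over corners) on each end, bare for 124 mm between. Origin: middle of its axis; x along the pipe. It lies loose on the bench on the nuts' flats, axis 18 mm up.
- u_bolt: The wider of two steel U-bolts: 8 mm round bar, 45 mm wide over the legs (37 between leg axes, 29 inside), 79.5 mm tall, 0.09 kg. Hangs upright, legs down, by its bow over the rail's rod. Origin: centre of the bow's arc; y from leg to leg, z up, x square to its plane. Bow's outside 22.5 mm above the origin, flat chamfered leg ends 57 mm below. Home, the origin is 26.5 mm over the plate.
- u_bolt_crown (a point): Inside of the wider U-bolt's bow at its top, 14.5 mm above its origin: the point that comes to bear on the top of the pipe, 40.9 mm above the bracket plate when fully home.
- small_u_bolt: The narrower U-bolt, of 6 mm bar, 33 mm wide over the legs, 62 mm tall, hanging on the same rod; too narrow for the pipe. Not to be used. Origin and axes as for the wider one.
- rail: Storage rail, fixed: a 12 mm steel rod along its x, its top 120 mm above the bench, between two posts 78 mm either side of its middle, on a wooden base 185 x 75 x 18 mm. The U-bolts hang on it 32 mm either side of its middle, either one on either side. Origin: on the bench under its centre.
- grease_tin: Bystander: yellow tin with white lid, 70 mm wide, 46 mm tall. Origin at its underside.
- tape_electrical: Bystander: roll of black tape lying flat, 57 mm wide, 19 mm tall, beyond the bracket. Origin at its underside.
- bearing: Bystander: ball bearing lying flat, 40 mm wide, 12 mm tall, near the bracket. Origin at its underside.
- spanner_13: Bystander: spanner 160 mm long along its y, 9 mm tall. Origin at its underside.
There are look-alikes about, which are no part of the job. What is shaped like the bracket but red is not meant.

How it is judged:
On the way, in this order (a step that is already met when the one before it is completed fails the run):
1. the pipe lies in both cradles, roughly centred (y of pipe in the frame of cradle between -0.003 and 0.003 m and z of pipe in the frame of cradle between -0.003 and 0.003 m and x of pipe in the frame of cradle between -0.02 and 0.02 m and angle between the x axis of pipe and the x axis of bracket, either way round below 0.05 rad), for 0.2 s.
2. both legs of the wider U-bolt have gone through the holes of the nut strip, with the pipe between them (all of step 1 and y of u_bolt in the frame of cradle between -0.003 and 0.003 m and x of u_bolt in the frame of cradle between -0.0135 and 0.0135 m and angle between the y axis of u_bolt and the y axis of bracket, either way round below 0.09 rad and angle between u_bolt's own z axis and vertical below 0.09 rad and z of u_bolt in the frame of cradle below 0.0185 m), for 0.05 s.
At the end, for the whole second after the job is handed in: The pipe lies in both cradles (axis within 3 mm and 0.05 rad of the cradle line, within 20 mm of centred); the wider U-bolt stands square over it (within 13.5 mm along and 3 mm across, 0.09 rad), both legs through the nut strip, the inside of its bow within 1.5 mm of the pipe's top; all at rest (all of step 1 and y of u_bolt in the frame of cradle between -0.003 and 0.003 m and x of u_bolt in the frame of cradle between -0.0135 and 0.0135 m and angle between the y axis of u_bolt and the y axis of bracket, either way round below 0.09 rad and angle between u_bolt's own z axis and vertical below 0.09 rad and z of u_bolt_crown in the frame of cradle below 0.01495 m and linear speed of each of u_bolt, pipe below 0.02 m/s); the robot touches nothing.
It fails at once if the U-bolt is forced against the pipe (over 40 N) (contact force between u_bolt and pipe above 40 N).
It fails at once if the U-bolt is forced against the bracket or its nut strip (over 50 N) (contact force between u_bolt and bracket above 50 N).
It fails at once if the narrower U-bolt or another bystander is knocked away (over 3 cm) (distance of any of small_u_bolt, grease_tin, tape_electrical, bearing, spanner_13 from where it was at the start of the episode above 0.03 m).
It also fails if it takes over 72 s, if anything falls off the work surface, if the arm or the gripper's body presses on something with over 40 N, if the wrist force passes 120 N, or if a joint passes its speed limit or range.

## Working session

There is one attempt and no reset: what is moved stays moved. The work goes in short steps, Python scripts to look and compute and a shell command to move; the robot and the scene stay as the last step left them, time stands still between calls to the robot, and variables do not carry over. Pictures are saved under pics/ and viewed, and the job is handed in when it is done.

```bash
mkdir -p pics; cat > h.py <<'E'
import numpy as np, cv2
from cell import *
def snap(cam,name):
    f=grab_frame(cam); cv2.imwrite('pics/'+name+'.png',f[:,:,::-1].copy()); return f
def proj(cam,p):
    c=calibration(cam);K=np.array(c['intrinsics']);R=np.array(c['rotation']);e=np.array(c['eye'])
    q=(np.atleast_2d(p)-e)@R; q=q@K.T; return q[:,:2]/q[:,2:]
def ray(cam,u,v,z):
    c=calibration(cam);K=np.array(c['intrinsics']);R=np.array(c['rotation']);e=np.array(c['eye'])
    d=R@np.linalg.solve(K,np.array([u,v,1.])); return e+d*(z-e[2])/d[2]
E
python3 - <<'E'
from h import *
for c in('side','top'):
    snap(c,c+'0'); k=calibration(c); print(c,k)
s=read_state();print(s)
# check rotation convention: project TCP
print(proj('side',s['tool_pos']),proj('top',s['tool_pos']))
E
```

```text
side {'intrinsics': array([[441.43483908,   0.        , 317.47930435],
       [  0.        , 441.43483908, 236.5098878 ],
       [  0.        ,   0.        ,   1.        ]]), 'eye': array([0.46060085, 0.912976  , 0.4854554 ]), 'rotation': array([-0.15511928,  2.56857474, -1.63991051])}
top {'intrinsics': array([[623.04356326,   0.        , 329.37441718],
       [  0.        , 623.04356326, 241.36859956],
       [  0.        ,   0.        ,   1.        ]]), 'eye': array([0.47799482, 0.06789574, 1.72796742]), 'rotation': array([-2.20156547,  2.15188674, -0.06263858])}
{'t': 0.1, 'joint_positions': array([1.11830690e+00, 1.04632664e-01, 9.65230985e-02, 1.56389816e+00,
       3.96097766e-05, 1.35312673e+00]), 'joint_velocities': array([-0.00080146, -0.0015181 ,  0.00152001, -0.00075725,  0.00014014,
        0.00057163]), 'joint_efforts': array([ 7.19025717e-03, -5.58209038e+01,  5.04717922e+01,  1.33290412e-02,
       -1.91074460e-04, -5.60144784e-07]), 'tool_pos': array([0.13943803, 0.58328674, 0.25259095]), 'eef_rot': array([-3.67956193e-01, -3.11953068e+00,  1.77633015e-03]), 'force': array([-0.32099519, -0.37702552,  0.54924141]), 'ft_torque': array([-0.01010885,  0.00207024,  0.03671426]), 'gripper_width': 0.0858256109881199}Traceback (most recent call last):
  File "<stdin>", line 6, in <module>
  File "h.py", line 7, in proj
    q=(np.atleast_2d(p)-e)@R; q=q@K.T; return q[:,:2]/q[:,2:]
                                ~^~~~
ValueError: matmul: Input operand 1 has a mismatch in its core dimension 0, with gufunc signature (n?,k),(k,m?)->(n?,m?) (size 3 is different from 1)
```

Rotation is a rotation vector; fix that.

```bash
sed -i "s/R=np.array(c\['rotation'\])/R=cv2.Rodrigues(np.array(c['rotation']))[0]/g" h.py
python3 - <<'E'
from h import *
s=read_state()
print(proj('side',s['tool_pos']),proj('top',s['tool_pos']))
E
```

```text
[[778.09232909 343.47026162]] [[114.55529791 427.12233158]]
```

View pics/side0.png

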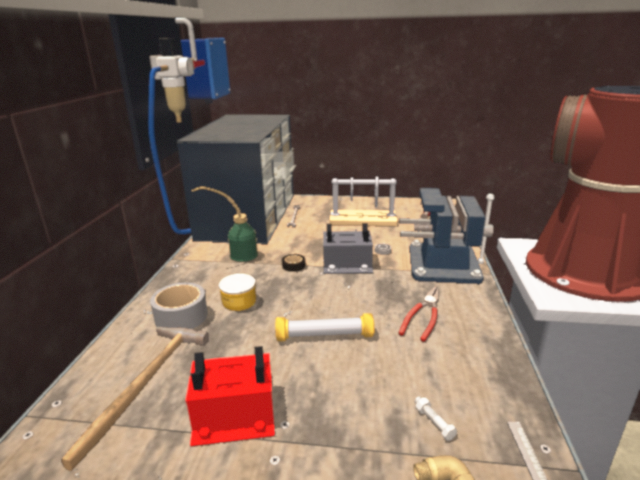

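View pics/top0.png

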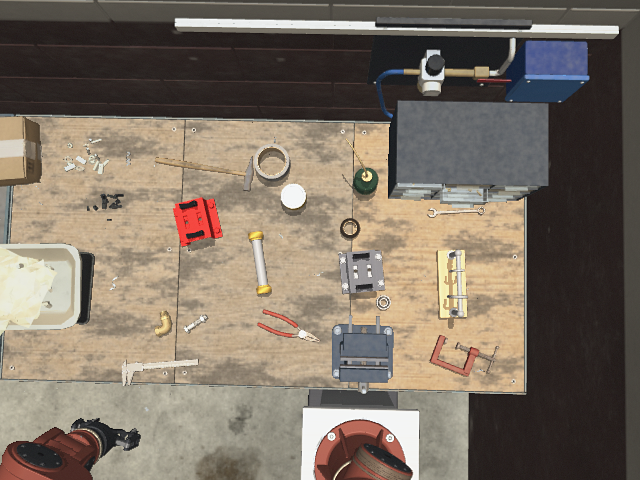

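```bash
python3 - <<'E'
from h import *
t=cv2.imread('pics/top0.png');s=cv2.imread('pics/side0.png')
a=cv2.resize(t[230:310,330:480],None,fx=5,fy=5,interpolation=cv2.INTER_CUBIC)
cv2.imwrite('pics/topz.png',a)
a=cv2.resize(s[165:285,310:460],None,fx=5,fy=5,interpolation=cv2.INTER_CUBIC)
cv2.imwrite('pics/sidez.png',a)
a=cv2.resize(t[220:310,230:300],None,fx=6,fy=6,interpolation=cv2.INTER_CUBIC)
b=cv2.resize(s[300:355,265:385],None,fx=6,fy=6,interpolation=cv2.INTER_CUBIC)
cv2.imwrite('pics/pt.png',a);cv2.imwrite('pics/ps.png',b)
for c in('top','side'):
  for n in('bracket','pipe','u_bolt','small_u_bolt','rail'):
    print(c,n,[(round(d['score'],2),np.round(d['box'],1).tolist()) for d in look_for(n,c)][:3])
E
```

```text
top bracket [(0.78, [174.4, 197.0, 47.5, 48.5]), (0.7, [337.8, 251.7, 45.3, 45.0]), (0.38, [375.9, 296.2, 15.1, 14.2])]
top pipe [(0.97, [248.5, 232.2, 20.9, 63.3])]
top u_bolt [(0.64, [461.7, 269.6, 0.8, -2.5]), (0.61, [447.4, 295.4, 19.2, 3.8])]
top small_u_bolt [(0.62, [461.7, 269.7, 1.1, 0.1])]
top rail [(0.6, [437.4, 250.1, 26.4, 66.5])]
side bracket [(0.83, [188.8, 348.9, 84.5, 102.9]), (0.56, [321.9, 221.7, 51.4, 51.1])]
side pipe [(0.72, [273.3, 312.0, 101.0, 29.4])]
side u_bolt []
side small_u_bolt [(0.59, [347.9, 193.7, 4.5, 9.7])]
side rail [(0.72, [329.3, 178.5, 69.1, 48.9]), (0.3, [289.2, 203.4, 7.6, 21.3])]
```

View pics/topz.png

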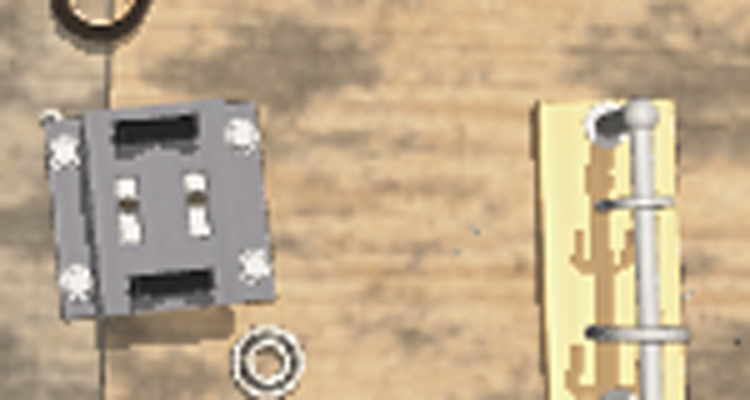

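View pics/sidez.png

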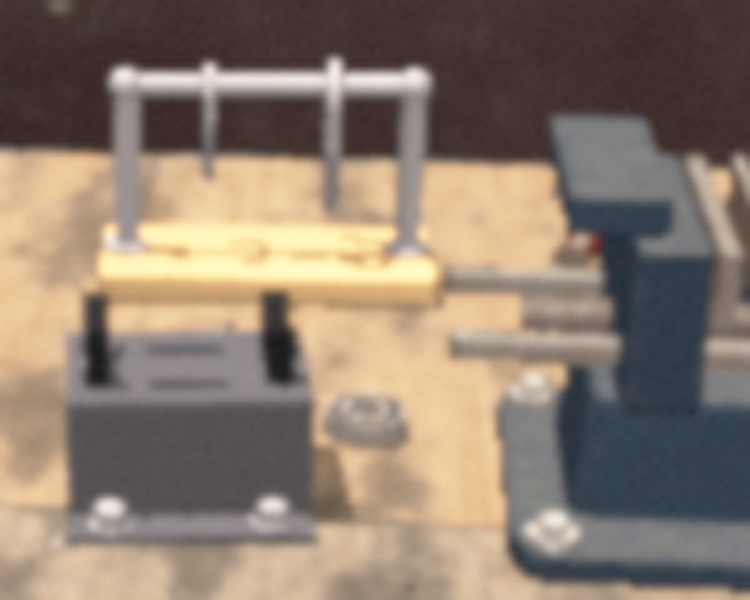

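View pics/pt.png

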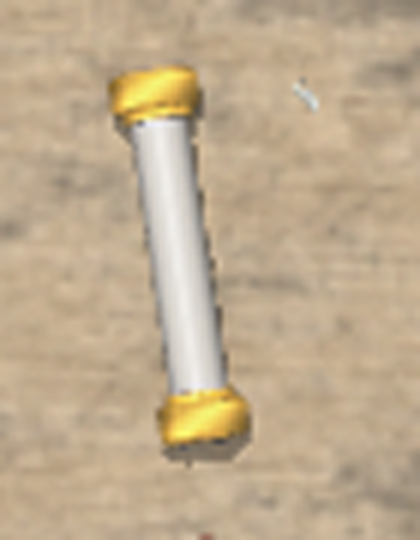

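View pics/ps.png

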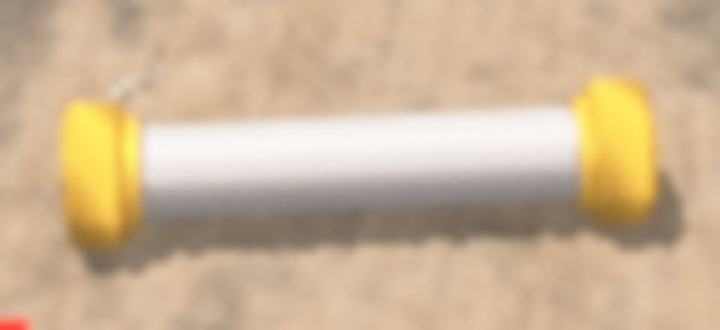

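```bash
cat > fit.py <<'E'
from h import *
from scipy.optimize import least_squares
def tz(u,v): return [330+(u+.5)/5-.5,230+(v+.5)/5-.5]
def sz(u,v): return [310+(u+.5)/5-.5,165+(v+.5)/5-.5]
def world(p,pts):
    c,s=np.cos(p[2]),np.sin(p[2]); P=np.array(pts,float)
    return np.c_[p[0]+c*P[:,0]-s*P[:,1],p[1]+s*P[:,0]+c*P[:,1],P[:,2]]
B=[ # local pt, cam, px
 ([0,.0185,.06],'top',tz(128.5,210.5)),([0,-.0185,.06],'top',tz(198,205)),
 ([0,.0185,.06],'side',sz(187,384)),([0,-.0185,.06],'side',sz(187,349)),
 ([.055,.038,.06],'side',sz(68,402)),([-.055,.038,.06],'side',sz(312,402)),
 ([.055,-.059,.0],'top',tz(253,100)),([-.055,-.059,.0],'top',tz(273,300)),
 ([-.055,.059,.0],'top',tz(63,319)),
]
P=[([.085,0,.018],'top',None)]
def fit(L,x0):
    def r(p):
        o=[]
        for l,c,px in L: o.append((proj(c,world(p,[l]))[0]-px))
        return np.ravel(o)
    f=least_squares(r,x0,loss='soft_l1'); return f.x,r(f.x).reshape(-1,2)
if __name__=='__main__':
    x,e=fit(B,[ .38,0.0,0]);print('bracket',x);print(e.round(1))
    for c in ('top','side'):
        x,e=fit([b for b in B if b[1]==c],[.38,0,0]);print(c,x)
    # rail
    Rl=[([.078,0,.114],'top',tz(643,112)),([.078,0,.114],'side',sz(124,80)),([-.078,0,.114],'side',sz(415,80)),
        ([.0925,.0375,.018],'top',tz(538,103)),([.0925,-.0375,.018],'top',tz(676,103)),
        ([.0925,.0375,.018],'side',sz(98,254)),([-.0925,.0375,.018],'side',sz(440,262))]
    x,e=fit(Rl,[.36,-.27,0]);print('rail',x);print(e.round(1))
    ub=world(x,[[.032,0,.128],[-.032,0,.128]]);print(ub,[proj('top',ub),proj('side',ub)])
    pt=lambda u,v:[230+(u+.5)/6-.5,220+(v+.5)/6-.5]; ps=lambda u,v:[265+(u+.5)/6-.5,300+(v+.5)/6-.5]
    Pp=[([.062,0,.0315],'top',pt(161,121)),([-.062,0,.0315],'top',pt(198,393)),
        ([.062,0,.018],'side',ps(142,172)),([-.062,0,.018],'side',ps(577,158))]
    x,e=fit(Pp,[.42,.28,0]);print('pipe',x);print(e.round(1))
E
python3 fit.py
```

```text
bracket [0.52337533 0.00499804 0.10522297]
[[ 0.1 -0.6]
 [ 0.  -0.7]
 [ 0.9  0.4]
 [ 0.3  0.5]
 [-0.1  0.7]
 [ 1.3  0.4]
 [ 0.8 -0. ]
 [ 0.3 -0.4]
 [-0.3 -0.7]]
top [0.52183402 0.00568238 0.1197421 ]
side [0.52474872 0.00236736 0.09228978]
rail [ 0.49837708 -0.25036358  0.12360823]
[[ 0.4 -0.1]
 [ 0.7  1.1]
 [-0.3  0.1]
 [ 0.4 -0.2]
 [ 0.1 -3. ]
 [ 1.1  4.1]
 [ 0.2  1.5]]
[[ 0.53013293 -0.24641818  0.128     ]
 [ 0.46662124 -0.25430898  0.128     ]] [array([[461.71938293, 269.42218558],
       [464.62473985, 294.39715444]]), array([[351.99811618, 176.50166265],
       [375.58118768, 176.0918862 ]])]
pipe [0.54183967 0.28475246 0.16383589]
[[ 0.1 -0.5]
 [-0.1 -0.9]
 [ 1.5  0.2]
 [-0.1  0. ]]
```

```bash
python3 - <<'E'
from h import *
t=cv2.imread('pics/top0.png');s=cv2.imread('pics/side0.png')
a=cv2.resize(t[240:330,425:485],None,fx=8,fy=8,interpolation=cv2.INTER_CUBIC)[:600]
b=cv2.resize(s[170:240,320:410],None,fx=8,fy=8,interpolation=cv2.INTER_CUBIC)
cv2.imwrite('pics/rt.png',cv2.resize(t[240:330,425:485],None,fx=6.6,fy=6.6,interpolation=cv2.INTER_CUBIC));cv2.imwrite('pics/rs.png',b)
E
```

```text
(no output)
```

View pics/rt.png

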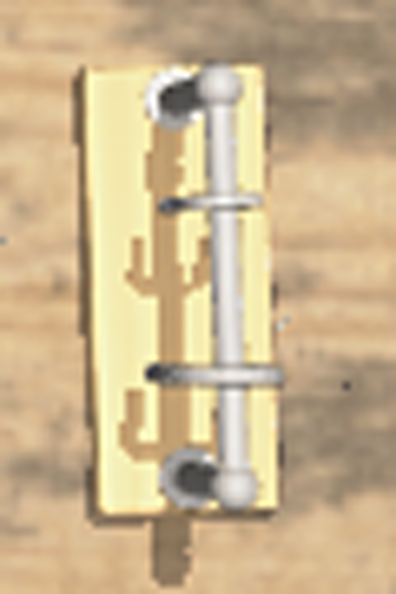

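View pics/rs.png

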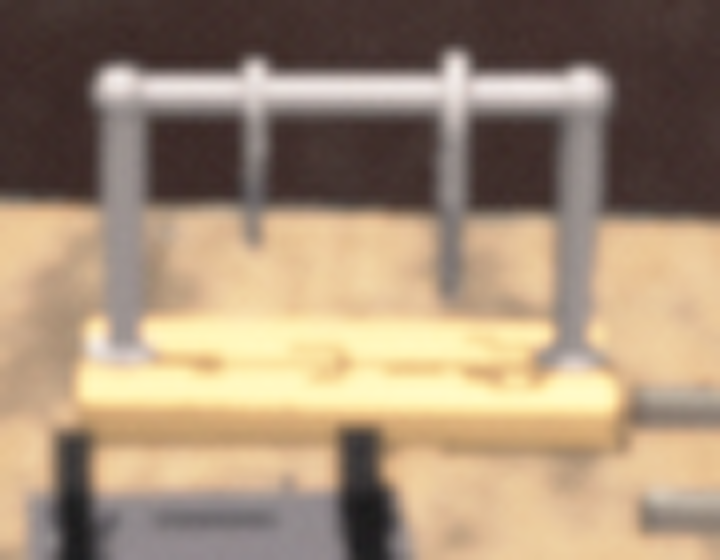

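```bash
cat > fit2.py <<'E'
from fit import *
rt=lambda u,v:[425+(u+.5)/6.6-.5,240+(v+.5)/6.6-.5]; rs=lambda u,v:[320+(u+.5)/8-.5,170+(v+.5)/8-.5]
Rl=[([.078,0,.114],'top',rt(219,85)),([-.078,0,.114],'top',rt(236,487)),([.078,0,.114],'side',rs(118,90)),([-.078,0,.114],'side',rs(588,90)),
 ([.0925,.0375,.018],'top',rt(82,68)),([.0925,-.0375,.018],'top',rt(265,66)),([-.0925,.0375,.018],'top',rt(100,512)),([-.0925,-.0375,.018],'top',rt(277,510)),
 ([.0925,.0375,.018],'side',rs(78,366)),([-.0925,.0375,.018],'side',rs(617,370)),
 ([-.032,0,.128],'top',rt(229,375)),([-.032,0.0,.128],'side',rs(455,55))]
for L in (Rl,[b for b in Rl if b[1]=='top'],[b for b in Rl if b[1]=='side']):
    x,e=fit(L,[.36,-.27,0]);print('rail',x,'ubolt',world(x,[[-.032,0,.1055]]));print(e.round(1).tolist())
E
python3 fit2.py
python3 - <<'E'
from h import *
for n,xy,z in [('bracket',(.5234,.005),.06),('rail',(.4985,-.2504),.114)]:
  for c in('top','side'):
    a=proj(c,[[*xy,z],[xy[0]+.001,xy[1],z],[xy[0],xy[1]+.001,z]]);print(n,c,(a[1:]-a[0]).round(2).tolist())
E
```

```text
rail [ 0.49634045 -0.24238795  0.04160685] ubolt [[ 0.46436814 -0.24371898  0.1055    ]]
[[0.2, -0.0], [-0.3, -0.3], [1.3, 1.1], [0.3, 1.6], [0.4, -0.5], [0.1, -0.7], [-0.2, 0.1], [0.6, -0.1], [0.4, 4.3], [1.2, 4.9], [1.2, -1.2], [-0.1, 0.8]]
rail [ 0.49530134 -0.24174329  0.04234368] ubolt [[ 0.46333002 -0.24309788  0.1055    ]]
[[-0.1, 0.4], [-0.6, 0.1], [0.1, -0.1], [-0.2, -0.4], [-0.5, 0.5], [0.4, 0.2], [0.9, -0.8]]
rail [ 0.49826976 -0.26110788  0.02319456] ubolt [[ 0.46627837 -0.26185004  0.1055    ]]
[[1.3, -1.1], [-0.5, -0.4], [0.2, 1.4], [0.0, 2.4], [-0.7, -1.2]]
bracket top [[0.01, -0.37], [-0.37, -0.01]]
bracket side [[-0.44, -0.02], [-0.03, 0.19]]
rail top [[0.0, -0.39], [-0.39, -0.01]]
rail side [[-0.37, -0.01], [-0.01, 0.11]]
```

```bash
cat > go.py <<'E'
import sys
from h import *
# go.py x y z yaw(of object x-axis; tool y perpendicular)
def rep(x,y,z,yaw):
    s=read_state();R=cv2.Rodrigues(np.array(s['eef_rot']))[0]
    d=R.T@(np.array([x,y,z])-s['tool_pos'])/.025
    a=yaw+np.pi/2
    # desired R: z down, y at angle a (or a+pi)
    best=None
    for k in(0,np.pi):
        Y=np.array([np.cos(a+k),np.sin(a+k),0]);Z=np.array([0,0,-1.]);X=np.cross(Y,Z)
        w=cv2.Rodrigues(R.T@np.c_[X,Y,Z])[0].ravel()
        if best is None or np.linalg.norm(w)<np.linalg.norm(best): best=w
    print('t',round(s['t'],2),'tcp',s['tool_pos'].round(4),'F',s['force'].round(1),'M',s['ft_torque'].round(2),'w',round(s['gripper_width'],4))
    print('shift units',d.round(3),'turn units',(best/np.radians(6)).round(3))
rep(*map(float,sys.argv[1:5]))
E
python3 -c "
from cell import tip_reach
print(tip_reach if not callable(tip_reach) else tip_reach())"; python3 go.py .5418 .285 .12 .164
```

```text
0.022
t 0.6 tcp [0.1396 0.5836 0.2533] F [-0.4  0.8 -0.2] M [ 0.03  0.02 -0.  ] w 0.0854
shift units [-18.425  -7.873   5.333] turn units [ 1.000e-03  0.000e+00 -3.808e+00]
```

```bash
python3 -m jog '[{"x":-0.95,"y":-0.4,"z":0.25},{"x":-0.95,"y":-0.4,"z":0.25},{"x":-0.95,"y":-0.4,"z":0.25},{"x":-0.95,"y":-0.4,"z":0.25},{"x":-0.95,"y":-0.4,"z":0.25},{"x":-0.95,"y":-0.4,"z":0.25},{"x":-0.95,"y":-0.4,"z":0.25},{"x":-0.95,"y":-0.4,"z":0.25},{"x":-0.95,"y":-0.4,"z":0.25},{"x":-0.95,"y":-0.4,"z":0.25},{"x":-0.95,"y":-0.4,"z":0.25},{"x":-0.95,"y":-0.4,"z":0.25},{"x":-0.95,"y":-0.4,"z":0.25},{"x":-0.95,"y":-0.4,"z":0.25},{"x":-0.95,"y":-0.4,"z":0.25},{"x":-0.95,"y":-0.4,"z":0.25},{"x":-0.95,"y":-0.4,"z":0.25}]' | tail -c 600;  python3 go.py .5418 .285 .12 .164
```

```text
t 0.6 tcp [0.1396 0.5836 0.2533] F [-0.4  0.8 -0.2] M [ 0.03  0.02 -0.  ] w 0.0854
shift units [-18.425  -7.873   5.333] turn units [ 1.000e-03  0.000e+00 -3.808e+00]schema error: expected keys x, y, z, wx, wy, wz, claw
```

```bash
python3 -m jog '[{"x":-0.95,"y":-0.4,"z":0.25,"wx":0,"wy":0,"wz":0,"claw":100},{"x":-0.95,"y":-0.4,"z":0.25,"wx":0,"wy":0,"wz":0,"claw":100},{"x":-0.95,"y":-0.4,"z":0.25,"wx":0,"wy":0,"wz":0,"claw":100},{"x":-0.95,"y":-0.4,"z":0.25,"wx":0,"wy":0,"wz":0,"claw":100},{"x":-0.95,"y":-0.4,"z":0.25,"wx":0,"wy":0,"wz":0,"claw":100},{"x":-0.95,"y":-0.4,"z":0.25,"wx":0,"wy":0,"wz":0,"claw":100},{"x":-0.95,"y":-0.4,"z":0.25,"wx":0,"wy":0,"wz":0,"claw":100},{"x":-0.95,"y":-0.4,"z":0.25,"wx":0,"wy":0,"wz":0,"claw":100},{"x":-0.95,"y":-0.4,"z":0.25,"wx":0,"wy":0,"wz":0,"claw":100},{"x":-0.95,"y":-0.4,"z":0.25,"wx":0,"wy":0,"wz":0,"claw":100},{"x":-0.95,"y":-0.4,"z":0.25,"wx":0,"wy":0,"wz":0,"claw":100},{"x":-0.95,"y":-0.4,"z":0.25,"wx":0,"wy":0,"wz":0,"claw":100},{"x":-0.95,"y":-0.4,"z":0.25,"wx":0,"wy":0,"wz":0,"claw":100},{"x":-0.95,"y":-0.4,"z":0.25,"wx":0,"wy":0,"wz":0,"claw":100},{"x":-0.95,"y":-0.4,"z":0.25,"wx":0,"wy":0,"wz":0,"claw":100},{"x":-0.95,"y":-0.4,"z":0.25,"wx":0,"wy":0,"wz":0,"claw":100}]' | tail -c 600;  python3 go.py .5418 .285 .12 .164
```

```text
t: 1.93
tool_pos: [0.484, 0.3328, 0.1515]
eef_rot: [0.354, 3.118, 0.011]
force: [-0.0, 0.1, -0.4]
gripper_width: 0.0856
t 1.93 tcp [0.484  0.3328 0.1515] F [-0.   0.1 -0.4] M [-0.   -0.01 -0.02] w 0.0856
shift units [-2.678 -1.354  1.256] turn units [ 0.062  0.035 -3.727]
```

Now turn, then finish.

```bash
python3 -m jog '[{"x":0,"y":0,"z":0,"wx":0,"wy":0,"wz":-1,"claw":80},{"x":0,"y":0,"z":0,"wx":0,"wy":0,"wz":-1,"claw":80},{"x":0,"y":0,"z":0,"wx":0,"wy":0,"wz":-1,"claw":80},{"x":0,"y":0,"z":0,"wx":0,"wy":0,"wz":-0.7,"claw":80}]' | tail -c 600;  python3 go.py .5418 .285 .07 .164; python3 - <<'E'
from h import *
snap('top','t1');snap('side','s1')
E
```

```text
t: 2.27
tool_pos: [0.4885, 0.3276, 0.149]
eef_rot: [-0.263, 3.128, 0.007]
force: [-1.2, 0.0, 0.0]
gripper_width: 0.0683
t 2.27 tcp [0.4885 0.3276 0.149 ] F [-1.2  0.   0. ] M [ 0.02  0.07 -0.02] w 0.0683
shift units [-1.809 -2.049  3.158] turn units [0.038 0.031 0.034]
```

```bash
python3 -m jog '[{"x":-0.6,"y":-0.7,"z":1,"wx":0,"wy":0,"wz":0,"claw":80},{"x":-0.6,"y":-0.7,"z":1,"wx":0,"wy":0,"wz":0,"claw":80},{"x":-0.5,"y":-0.6,"z":0.8,"wx":0.02,"wy":0.02,"wz":0,"claw":80},{"x":0,"y":0,"z":0,"wx":0,"wy":0,"wz":0,"claw":80}]' | tail -c 600;  python3 go.py .5418 .285 .07 .164; python3 - <<'E'
from h import *
a=snap('top','t1');b=snap('side','s1')
cv2.imwrite('pics/c1.png',np.hstack([cv2.resize(a[200:320,210:310],None,fx=4,fy=4),cv2.resize(b[220:340,265:365],None,fx=4,fy=4)])[:,:,::-1])
E
```

```text
t: 2.7
tool_pos: [0.5412, 0.2864, 0.0796]
eef_rot: [-0.241, 3.125, 0.006]
force: [-0.4, -0.0, -1.5]
gripper_width: 0.0685
t 2.7 tcp [0.5412 0.2864 0.0796] F [-0.4 -0.  -1.5] M [0.01 0.03 0.01] w 0.0685
shift units [-0.013 -0.059  0.385] turn units [ 0.032  0.068 -0.094]
```

View pics/c1.png

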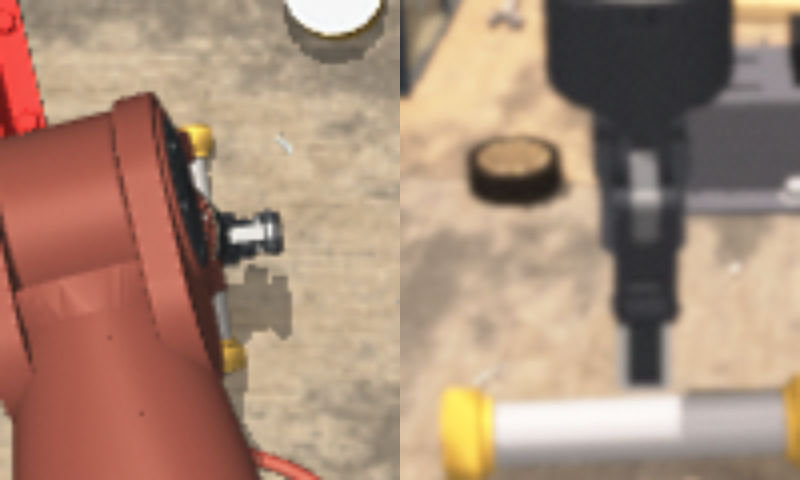

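```bash
python3 -m jog '[{"x":0,"y":-0.03,"z":0.9,"wx":0.03,"wy":0.06,"wz":-0.09,"claw":80},{"x":0,"y":-0.02,"z":0.8,"wx":0,"wy":0,"wz":0,"claw":80},{"x":0,"y":0,"z":0.2,"wx":0,"wy":0,"wz":0,"claw":80},{"x":0,"y":0,"z":0,"wx":0,"wy":0,"wz":0,"claw":80}]' | tail -c 600;  python3 go.py .5418 .285 .0265 .164
```

```text
t: 3.13
tool_pos: [0.5424, 0.2912, 0.0411]
eef_rot: [-0.255, 3.121, 0.007]
force: [0.1, 0.1, 0.7]
gripper_width: 0.0686
t 3.13 tcp [0.5424 0.2912 0.0411] F [0.1 0.1 0.7] M [0.06 0.01 0.03] w 0.0686
shift units [ 0.07  -0.244  0.583] turn units [ 0.033  0.104 -0.009]
```

```bash
python3 -m jog '[{"x":0.05,"y":-0.24,"z":0.5,"wx":0.03,"wy":0.1,"wz":0,"claw":80},{"x":0,"y":0,"z":0,"wx":0,"wy":0,"wz":0,"claw":80}]' | tail -c 600;  python3 go.py .5418 .285 .0265 .164
```

```text
t: 3.3
tool_pos: [0.5425, 0.2862, 0.0306]
eef_rot: [-0.257, 3.129, 0.001]
force: [-1.5, -0.2, -1.2]
gripper_width: 0.0686
t 3.3 tcp [0.5425 0.2862 0.0306] F [-1.5 -0.2 -1.2] M [-0.04  0.    0.03] w 0.0686
shift units [ 0.038 -0.044  0.164] turn units [ 0.005  0.023 -0.002]
```

```bash
python3 -m jog '[{"x":0.03,"y":-0.04,"z":0.15,"wx":0,"wy":0.02,"wz":0,"claw":80},{"x":0,"y":0,"z":0.0,"wx":0,"wy":0,"wz":0,"claw":15},{"x":0,"y":0,"z":0,"wx":0,"wy":0,"wz":0,"claw":15},{"x":0,"y":0,"z":0,"wx":0,"wy":0,"wz":0,"claw":15},{"x":0,"y":0,"z":0,"wx":0,"wy":0,"wz":0,"claw":15},{"x":0,"y":0,"z":0,"wx":0,"wy":0,"wz":0,"claw":15},{"x":0,"y":0,"z":0,"wx":0,"wy":0,"wz":0,"claw":15}]' | tail -c 600;  python3 go.py .5418 .285 .0265 .164
```

```text
t: 3.88
tool_pos: [0.5434, 0.2857, 0.0298]
eef_rot: [-0.256, 3.128, 0.003]
force: [0.1, 1.1, -0.8]
gripper_width: 0.0249
t 3.88 tcp [0.5434 0.2857 0.0298] F [ 0.1  1.1 -0.8] M [-0.02 -0.    0.02] w 0.0249
shift units [ 0.067 -0.019  0.132] turn units [ 0.013  0.034 -0.008]
```

```bash
python3 -m jog '[{"x":0,"y":0,"z":0.0,"wx":0,"wy":0,"wz":0,"claw":0},{"x":0,"y":0,"z":0,"wx":0,"wy":0,"wz":0,"claw":0},{"x":0,"y":0,"z":0,"wx":0,"wy":0,"wz":0,"claw":0}]' | tail -c 100;  python3 - <<'E'
from h import *
a=snap('top','t2');b=snap('side','s2')
cv2.imwrite('pics/c2.png',np.hstack([cv2.resize(a[200:320,210:310],None,fx=4,fy=4),cv2.resize(b[220:340,265:365],None,fx=4,fy=4)])[:,:,::-1])
E
```

```text
434, 0.2857, 0.0298]
eef_rot: [-0.256, 3.128, 0.002]
force: [-0.2, 0.2, -0.6]
gripper_width: 0.0248
```

View pics/c2.png

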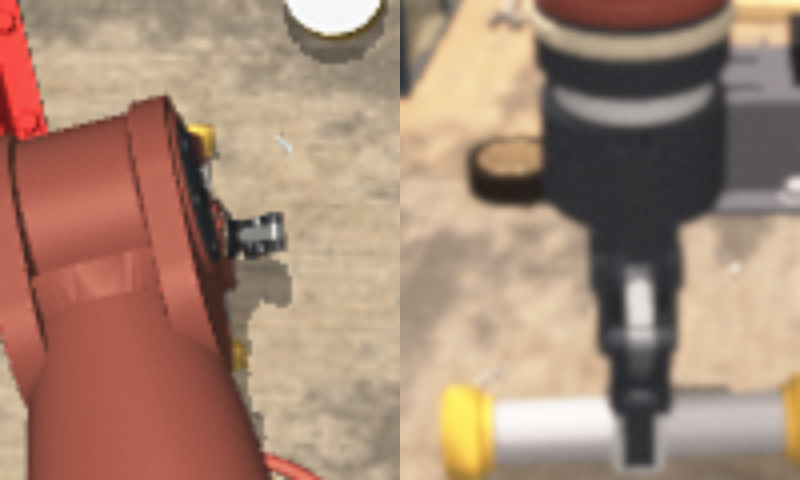

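```bash
python3 -m jog '[{"x":0,"y":0,"z":-0.4,"wx":0,"wy":0,"wz":0,"claw":0},{"x":0,"y":0,"z":-1,"wx":0,"wy":0,"wz":0,"claw":0},{"x":0,"y":0,"z":-1,"wx":0,"wy":0,"wz":0,"claw":0},{"x":0,"y":0,"z":-1,"wx":0,"wy":0,"wz":0,"claw":0},{"x":0,"y":0,"z":-1,"wx":0,"wy":0,"wz":0,"claw":0},{"x":0,"y":0,"z":-1,"wx":0,"wy":0,"wz":0,"claw":0},{"x":0,"y":0,"z":-0.7,"wx":0,"wy":0,"wz":0,"claw":0}]' | tail -c 100; python3 go.py .5245 .0057 .16 .115
```

```text
.5376, 0.2837, 0.184]
eef_rot: [0.255, -3.121, 0.002]
force: [1.0, 0.4, -2.7]
gripper_width: 0.0249
t 4.82 tcp [0.5376 0.2837 0.184 ] F [ 1.   0.4 -2.7] M [-0.01 -0.11 -0.08] w 0.0249
shift units [  2.31  -10.889   0.992] turn units [-0.009 -0.101  0.457]
```

```bash
python3 -m jog '[{"x":0.2,"y":-0.5,"z":0,"wx":0,"wy":0,"wz":0,"claw":0},{"x":0.2,"y":-1,"z":0,"wx":0,"wy":0,"wz":0,"claw":0},{"x":0.2,"y":-1,"z":0,"wx":0,"wy":0,"wz":0,"claw":0},{"x":0.2,"y":-1,"z":0,"wx":0,"wy":0,"wz":0.1,"claw":0},{"x":0.2,"y":-1,"z":0,"wx":0,"wy":0,"wz":0.1,"claw":0},{"x":0.2,"y":-1,"z":0.1,"wx":0,"wy":0,"wz":0.1,"claw":0},{"x":0.2,"y":-1,"z":0.1,"wx":0,"wy":0,"wz":0.1,"claw":0},{"x":0.2,"y":-1,"z":0.1,"wx":0,"wy":0,"wz":0,"claw":0},{"x":0.2,"y":-1,"z":0.1,"wx":0,"wy":0,"wz":0,"claw":0},{"x":0.2,"y":-1,"z":0.1,"wx":0,"wy":0,"wz":0,"claw":0},{"x":0.2,"y":-0.7,"z":0.1,"wx":0,"wy":0,"wz":0,"claw":0},{"x":0,"y":-0.3,"z":0,"wx":0,"wy":0,"wz":0,"claw":0}]' | tail -c 100; python3 go.py .5245 .0057 .15 .115
```

```text
98, 0.0074, 0.1827]
eef_rot: [-0.194, 3.134, -0.001]
force: [-0.7, 0.8, -3.7]
gripper_width: 0.0247
t 5.82 tcp [0.5198 0.0074 0.1827] F [-0.7  0.8 -3.7] M [ 0.02  0.02 -0.01] w 0.0247
shift units [-0.176 -0.088  1.31 ] turn units [-0.006  0.019  0.085]
```

```bash
python3 -m jog '[{"x":-0.15,"y":-0.08,"z":0.7,"wx":0,"wy":0,"wz":0.08,"claw":0},{"x":-0.03,"y":0,"z":0.5,"wx":0,"wy":0,"wz":0,"claw":0},{"x":0,"y":0,"z":0.1,"wx":0,"wy":0,"wz":0,"claw":0},{"x":0,"y":0,"z":0,"wx":0,"wy":0,"wz":0,"claw":0}]' | tail -c 100; python3 go.py .5245 .0057 .15 .115;  python3 - <<'E'
from h import *
a=snap('top','t3');b=snap('side','s3')
cv2.imwrite('pics/c3.png',np.hstack([cv2.resize(a[220:340,310:410],None,fx=4,fy=4),cv2.resize(b[180:300,298:398],None,fx=4,fy=4)])[:,:,::-1])
E
```

```text
51, 0.0043, 0.1511]
eef_rot: [-0.176, 3.133, -0.002]
force: [-1.2, 0.3, -3.9]
gripper_width: 0.0248
t 6.15 tcp [0.5251 0.0043 0.1511] F [-1.2  0.3 -3.9] M [0.02 0.04 0.01] w 0.0248
shift units [0.018 0.057 0.043] turn units [-0.012  0.036 -0.025]
```

View pics/c3.png

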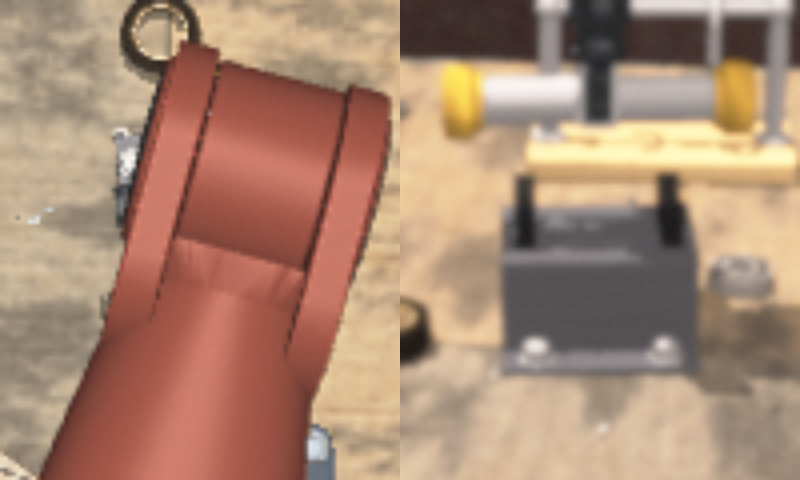

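```bash
python3 -m jog '[{"x":0,"y":0.05,"z":0.7,"wx":0,"wy":0.03,"wz":0,"claw":0},{"x":0,"y":0,"z":0.6,"wx":0,"wy":0,"wz":0,"claw":0},{"x":0,"y":0,"z":0.2,"wx":0,"wy":0,"wz":0,"claw":0},{"x":0,"y":0,"z":0.1,"wx":0,"wy":0,"wz":0,"claw":0}]' | tail -c 100; python3 go.py .5245 .0057 .102 .115;  python3 - <<'E'
from h import *
b=snap('side','s4')
cv2.imwrite('pics/c4.png',cv2.resize(b[190:280,308:398],None,fx=6,fy=6)[:,:,::-1])
E
```

```text
75, 0.0073, 0.1149]
eef_rot: [-0.182, 3.129, -0.004]
force: [0.3, -0.0, -2.9]
gripper_width: 0.0247
t 6.58 tcp [0.5275 0.0073 0.1149] F [ 0.3 -0.  -2.9] M [ 0.01  0.01 -0.05] w 0.0247
shift units [ 0.128 -0.047  0.517] turn units [-0.03   0.063  0.013]
```

View pics/c4.png

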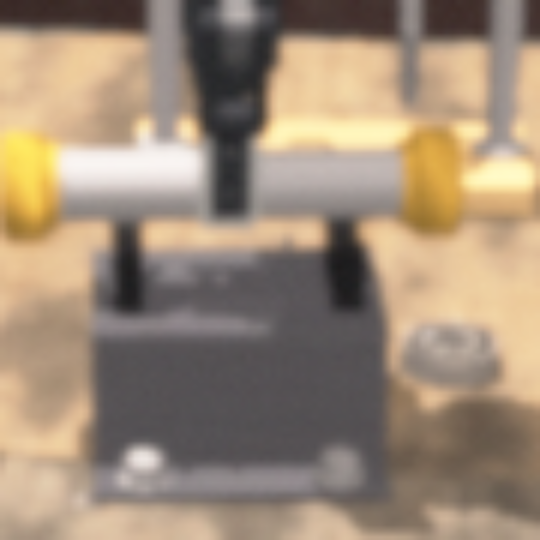

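```bash
python3 -m jog '[{"x":0.12,"y":-0.05,"z":0.25,"wx":-0.02,"wy":0.05,"wz":0.01,"claw":0},{"x":0,"y":0,"z":0.15,"wx":0,"wy":0,"wz":0,"claw":0},{"x":0,"y":0,"z":0.1,"wx":0,"wy":0,"wz":0,"claw":0},{"x":0,"y":0,"z":0,"wx":0,"wy":0,"wz":0,"claw":0}]' ; python3 go.py .5245 .0057 .0993 .115
```

```text
t: 6.97
tool_pos: [0.5253, 0.0056, 0.1035]
eef_rot: [-0.182, 3.133, -0.002]
force: [-0.2, -0.1, -2.6]
gripper_width: 0.0245
t 6.97 tcp [0.5253 0.0056 0.1035] F [-0.2 -0.1 -2.6] M [-0.03  0.02  0.03] w 0.0245
shift units [0.031 0.007 0.166] turn units [-0.016  0.028  0.009]
```

```bash
python3 -m jog '[{"x":0.03,"y":0,"z":0.1,"wx":-0.01,"wy":0.02,"wz":0,"claw":0},{"x":0,"y":0,"z":0.06,"wx":0,"wy":0,"wz":0,"claw":0},{"x":0,"y":0,"z":0,"wx":0,"wy":0,"wz":0,"claw":0}]' ; python3 go.py .5245 .0057 .0993 .115
```

```text
t: 7.22
tool_pos: [0.5249, 0.0054, 0.0998]
eef_rot: [-0.182, 3.135, -0.001]
force: [0.0, 1.6, -1.9]
gripper_width: 0.0248
t 7.22 tcp [0.5249 0.0054 0.0998] F [ 0.   1.6 -1.9] M [ 0.08  0.02 -0.01] w 0.0248
shift units [0.014 0.016 0.02 ] turn units [-0.007  0.016  0.007]
```

```bash
python3 -m jog '[{"x":0,"y":0,"z":0.05,"wx":0,"wy":0.01,"wz":0,"claw":0},{"x":0,"y":0,"z":0,"wx":0,"wy":0,"wz":0,"claw":0}]' ; python3 go.py .5245 .0057 .0993 .115
```

```text
t: 7.38
tool_pos: [0.5252, 0.0055, 0.0997]
eef_rot: [-0.182, 3.135, -0.001]
force: [-1.1, 0.8, -3.2]
gripper_width: 0.0245
t 7.38 tcp [0.5252 0.0055 0.0997] F [-1.1  0.8 -3.2] M [ 0.1   0.1  -0.04] w 0.0245
shift units [0.025 0.011 0.014] turn units [-0.005  0.013  0.007]
```

Nearly seated; release.

```bash
python3 -m jog '[{"x":0,"y":0,"z":0,"wx":0,"wy":0,"wz":0,"claw":40},{"x":0,"y":0,"z":0,"wx":0,"wy":0,"wz":0,"claw":60},{"x":0,"y":0,"z":0,"wx":0,"wy":0,"wz":0,"claw":80},{"x":0,"y":0,"z":0,"wx":0,"wy":0,"wz":0,"claw":80},{"x":0,"y":0,"z":-0.4,"wx":0,"wy":0,"wz":0,"claw":80},{"x":0,"y":0,"z":-0.7,"wx":0,"wy":0,"wz":0,"claw":80},{"x":0,"y":0,"z":-1,"wx":0,"wy":0,"wz":0,"claw":80},{"x":0,"y":0,"z":-1,"wx":0,"wy":0,"wz":0,"claw":80},{"x":0,"y":0,"z":-1,"wx":0,"wy":0,"wz":0,"claw":80},{"x":0,"y":0,"z":-0.8,"wx":0,"wy":0,"wz":0,"claw":80}]' ; python3 go.py .4640 -.2435 .2 .042;  python3 - <<'E'
from h import *
a=snap('top','t5');b=snap('side','s5')
cv2.imwrite('pics/c5.png',cv2.resize(b[190:280,308:398],None,fx=6,fy=6)[:,:,::-1])
E
```

```text
t: 8.22
tool_pos: [0.523, 0.0058, 0.2267]
eef_rot: [0.181, -3.134, -0.0]
force: [0.1, 0.6, 0.6]
gripper_width: 0.0681
t 8.22 tcp [0.523  0.0058 0.2267] F [0.1 0.6 0.6] M [-0.03 -0.03 -0.  ] w 0.0681
shift units [ 3.493 -9.633  1.072] turn units [ 0.003 -0.025  0.703]
```

View pics/c5.png

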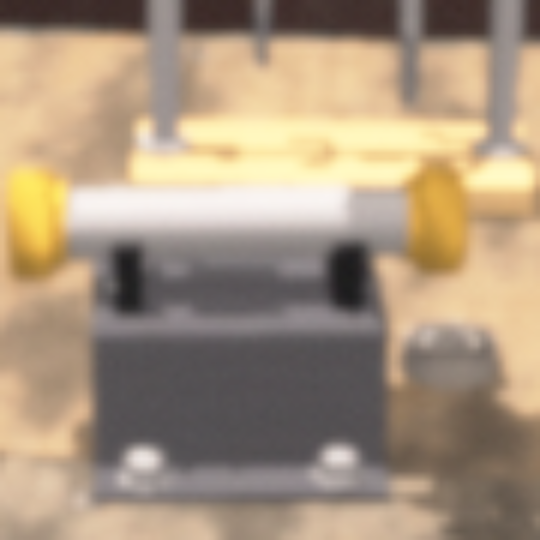

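```bash
python3 -m jog '[{"x":0.3,"y":-0.9,"z":0,"wx":0,"wy":0,"wz":0.1,"claw":80},{"x":0.3,"y":-0.9,"z":0,"wx":0,"wy":0,"wz":0.1,"claw":80},{"x":0.3,"y":-0.9,"z":0,"wx":0,"wy":0,"wz":0.1,"claw":80},{"x":0.3,"y":-0.9,"z":0,"wx":0,"wy":0,"wz":0.1,"claw":80},{"x":0.3,"y":-0.9,"z":0,"wx":0,"wy":0,"wz":0.1,"claw":80},{"x":0.3,"y":-0.9,"z":0,"wx":0,"wy":0,"wz":0.1,"claw":80},{"x":0.3,"y":-0.9,"z":0,"wx":0,"wy":0,"wz":0.1,"claw":80},{"x":0.3,"y":-0.9,"z":0,"wx":0,"wy":0,"wz":0,"claw":80},{"x":0.3,"y":-0.9,"z":0,"wx":0,"wy":0,"wz":0,"claw":80},{"x":0.3,"y":-0.9,"z":0,"wx":0,"wy":0,"wz":0,"claw":80},{"x":0.3,"y":-0.5,"z":0,"wx":0,"wy":0,"wz":0,"claw":80},{"x":0,"y":0,"z":0,"wx":0,"wy":0,"wz":0,"claw":80}]' ; python3 go.py .4640 -.2435 .17 .042
```

```text
t: 9.32
tool_pos: [0.4553, -0.2468, 0.2306]
eef_rot: [-0.067, 3.136, -0.003]
force: [0.8, -0.0, 0.5]
gripper_width: 0.0683
t 9.32 tcp [ 0.4553 -0.2468  0.2306] F [ 0.8 -0.   0.5] M [ 0.06  0.05 -0.  ] w 0.0683
shift units [-0.342  0.12   2.424] turn units [-0.017  0.044  0.006]
```

```bash
python3 -m jog '[{"x":-0.3,"y":0.1,"z":0.7,"wx":0,"wy":0.04,"wz":0,"claw":80},{"x":0,"y":0,"z":0.8,"wx":0,"wy":0,"wz":0,"claw":80},{"x":0,"y":0,"z":0.5,"wx":0,"wy":0,"wz":0,"claw":80},{"x":0,"y":0,"z":0,"wx":0,"wy":0,"wz":0,"claw":80}]' ; python3 go.py .4640 -.2435 .17 .042;python3 - <<'E'
from h import *
a=snap('top','t6');b=snap('side','s6')
cv2.imwrite('pics/c6.png',np.hstack([cv2.resize(a[240:340,425:485],None,fx=6,fy=6),cv2.resize(b[140:240,330:400],None,fx=6,fy=6)])[:,:,::-1])
E
```

```text
t: 9.65
tool_pos: [0.4633, -0.2441, 0.1797]
eef_rot: [-0.062, 3.139, -0.004]
force: [-0.4, 0.0, -0.6]
gripper_width: 0.0685
t 9.65 tcp [ 0.4633 -0.2441  0.1797] F [-0.4  0.  -0.6] M [-0.    0.05 -0.02] w 0.0685
shift units [-0.03   0.024  0.389] turn units [-0.025  0.018 -0.022]
```

View pics/c6.png

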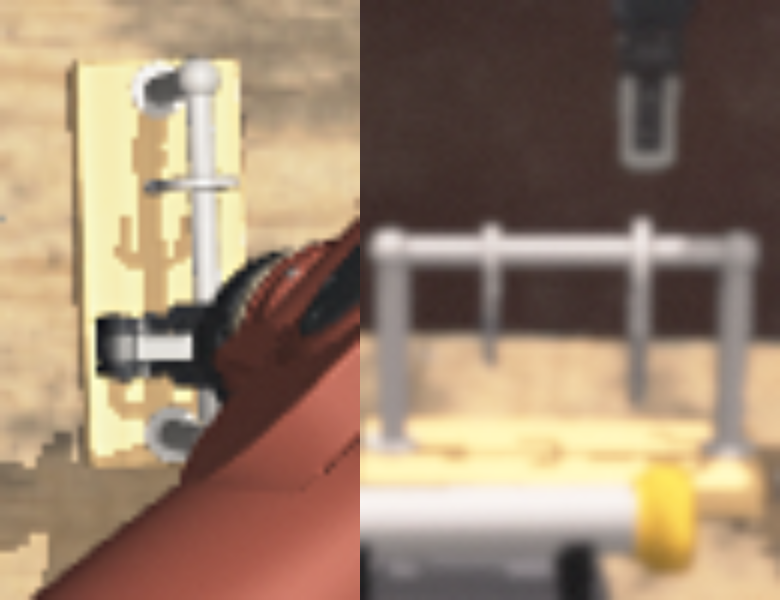

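```bash
python3 - <<'E'
from h import *
print(proj('side',[[.4633,-.199,.165],[.4633,-.2435,.128],[.465,-.2435,.128]]), ray('side',376.7,0,0) is None)
E
```

```text
[[377.03752533 168.5766621 ]
 [376.76127533 177.30068045]
 [376.12513784 177.28837156]] False
```

```bash
python3 -m jog '[{"x":-0.09,"y":0.02,"z":0.8,"wx":-0.02,"wy":0.02,"wz":-0.02,"claw":80},{"x":0,"y":0,"z":0.8,"wx":0,"wy":0,"wz":0,"claw":80},{"x":0,"y":0,"z":0.8,"wx":0,"wy":0,"wz":0,"claw":80},{"x":0,"y":0,"z":0.1,"wx":0,"wy":0,"wz":0,"claw":80}]' ; python3 go.py .4655 -.2435 .105 .042
```

```text
t: 10.08
tool_pos: [0.4693, -0.2454, 0.1245]
eef_rot: [-0.068, 3.132, -0.013]
force: [0.1, 0.9, 0.2]
gripper_width: 0.0686
t 10.08 tcp [ 0.4693 -0.2454  0.1245] F [0.1 0.9 0.2] M [0.06 0.06 0.02] w 0.0686
shift units [0.156 0.088 0.778] turn units [-0.082  0.078  0.016]
```

```bash
python3 -m jog '[{"x":0.12,"y":0.08,"z":0.5,"wx":-0.08,"wy":0.07,"wz":0.0,"claw":80},{"x":0,"y":0,"z":0.2,"wx":0,"wy":0,"wz":0,"claw":80},{"x":0,"y":0,"z":0,"wx":0,"wy":0,"wz":0,"claw":80}]' ; python3 go.py .4655 -.2435 .105 .042
```

```text
t: 10.33
tool_pos: [0.4671, -0.2438, 0.1087]
eef_rot: [-0.07, 3.139, -0.002]
force: [0.3, 0.0, 0.8]
gripper_width: 0.0683
t 10.33 tcp [ 0.4671 -0.2438  0.1087] F [0.3 0.  0.8] M [-0.   -0.   -0.01] w 0.0683
shift units [0.066 0.016 0.148] turn units [-0.012  0.021  0.022]
```

```bash
python3 -m jog '[{"x":0.06,"y":0.02,"z":0.13,"wx":-0.01,"wy":0.02,"wz":0.02,"claw":80},{"x":0,"y":0,"z":0,"wx":0,"wy":0,"wz":0,"claw":65},{"x":0,"y":0,"z":0,"wx":0,"wy":0,"wz":0,"claw":60},{"x":0,"y":0,"z":0,"wx":0,"wy":0,"wz":0,"claw":56}]' ; python3 go.py .4655 -.2435 .105 .042;python3 - <<'E'
from h import *
a=snap('top','t7');b=snap('side','s7')
cv2.imwrite('pics/c7.png',np.hstack([cv2.resize(a[240:340,425:485],None,fx=6,fy=6),cv2.resize(b[140:240,330:400],None,fx=6,fy=6)])[:,:,::-1])
E
```

```text
t: 10.67
tool_pos: [0.4665, -0.2442, 0.1078]
eef_rot: [-0.066, 3.139, -0.003]
force: [0.0, -0.6, -0.1]
gripper_width: 0.0474
t 10.67 tcp [ 0.4665 -0.2442  0.1078] F [ 0.  -0.6 -0.1] M [-0.01  0.02  0.02] w 0.0474
shift units [0.037 0.031 0.112] turn units [-0.022  0.02  -0.001]
```

View pics/c7.png

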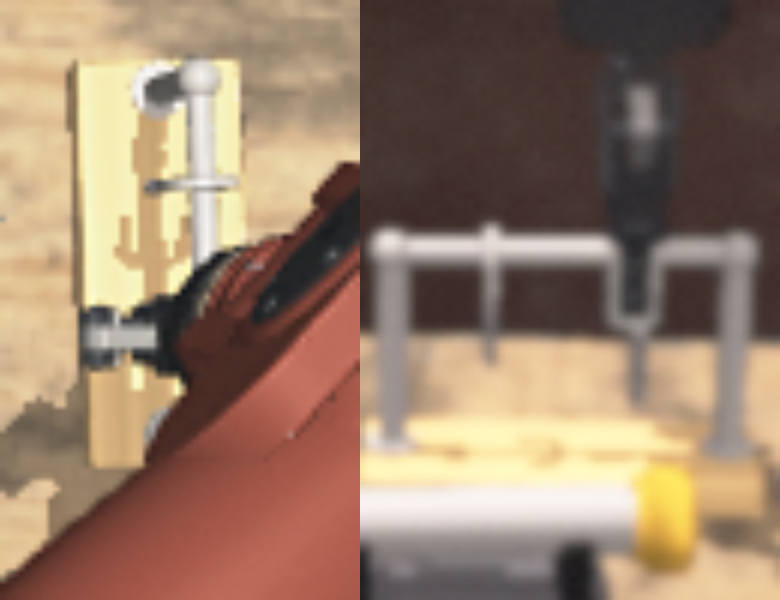

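```bash
python3 -m jog '[{"x":0,"y":0,"z":0,"wx":0,"wy":0,"wz":0,"claw":50},{"x":0,"y":0,"z":0,"wx":0,"wy":0,"wz":0,"claw":30},{"x":0,"y":0,"z":0,"wx":0,"wy":0,"wz":0,"claw":30},{"x":0,"y":0,"z":0,"wx":0,"wy":0,"wz":0,"claw":30},{"x":0,"y":0,"z":0,"wx":0,"wy":0,"wz":0,"claw":30}]' ; python3 -m jog '[{"x":0,"y":0,"z":-0.2,"wx":0,"wy":0,"wz":0,"claw":30},{"x":0,"y":0,"z":-0.6,"wx":0,"wy":0,"wz":0,"claw":30},{"x":0,"y":0,"z":-0.7,"wx":0,"wy":0,"wz":0,"claw":30},{"x":0,"y":0,"z":-0.7,"wx":0,"wy":0,"wz":0,"claw":30},{"x":0,"y":0,"z":-0.7,"wx":0,"wy":0,"wz":0,"claw":30},{"x":0,"y":0,"z":-0.7,"wx":0,"wy":0,"wz":0,"claw":30},{"x":0,"y":0,"z":-0.5,"wx":0,"wy":0,"wz":0,"claw":30},{"x":0,"y":0,"z":0,"wx":0,"wy":0,"wz":0,"claw":30}]' ;python3 go.py .4655 -.2435 .25 .042;python3 - <<'E'
from h import *
a=snap('top','t8');b=snap('side','s8')
cv2.imwrite('pics/c8.png',np.hstack([cv2.resize(a[240:340,425:485],None,fx=6,fy=6),cv2.resize(b[100:200,330:400],None,fx=6,fy=6)])[:,:,::-1])
E
```

```text
t: 11.18
tool_pos: [0.4667, -0.2445, 0.1084]
eef_rot: [-0.066, 3.138, -0.004]
force: [0.3, 0.2, -0.0]
gripper_width: 0.0426
t: 11.85
tool_pos: [0.465, -0.2429, 0.2152]
eef_rot: [0.066, -3.14, -0.0]
force: [0.4, -0.5, -0.5]
gripper_width: 0.0426
t 11.85 tcp [ 0.465  -0.2429  0.2152] F [ 0.4 -0.5 -0.5] M [-0.01 -0.04 -0.02] w 0.0426
shift units [-0.017 -0.022 -1.394] turn units [ 0.002 -0.004 -0.001]
```

View pics/c8.png

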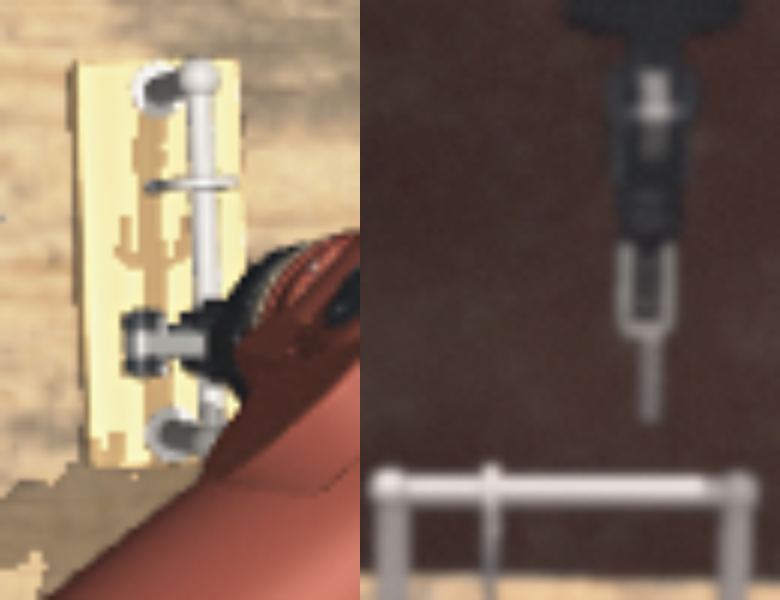

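```bash
python3 - <<'E'
from h import *
t=cv2.imread('pics/top0.png')
cv2.imwrite('pics/sl.png',cv2.resize(t[258:286,346:380],None,fx=20,fy=20,interpolation=cv2.INTER_CUBIC))
g=cv2.cvtColor(t,cv2.COLOR_BGR2GRAY)
print(g[262:282,352:373])
E
```

```text
[[157 157 159 159 159 158 157 156 155 155 156 156 156 152 154 155 153 157
  155 151 153]
 [155 155 156 156 155 157 155 156 155 155 155 156 154 153 150 150 149 152
  148 150 152]
 [154 151 150 152 152 153 158 157 155 155 155 155 155 153 135 134 162 150
  126 138 150]
 [151 134 152 160 150 120 157 157 154 154 156 156 155 152 152 230 247 245
  211 134 150]
 [157 197 248 247 246 126 156 157 157 154 156 155 154 153 158 223 243 242
  243 121 152]
 [155 197 245 243 243 136 156 156 156 154 156 156 155 155 154 195 247 234
  245 125 151]
 [158 206 246 244 244 132 157 156 155 153 156 156 156 156 153 154 131  95
  131 140 152]
 [153 161 199 149 183 166 157 156 155 153 156 156 155 154 151 113  80  84
   88 112 154]
 [153 129  67  87  83  99 158 157 154 153 157 155 155 153 151 110  93  96
  101 122 153]
 [153 125  94  83  85 103 159 157 155 155 157 155 156 154 151 145 180 175
  180 130 153]
 [153 131 159 111 125 123 157 156 155 154 156 156 156 154 147 150 249 240
  245 125 151]
 [152 159 243 235 231 145 141 157 155 153 156 155 154 155 148 146 245 240
  239 115 149]
 [152 151 226 243 239 173 137 157 155 155 155 155 155 154 152 156 243 241
  240 151 137]
 [152 160 221 241 242 243 124 156 157 154 155 156 155 154 151 148 228 244
  244 216 134]
 [151 155 196 244 243 243 125 156 156 155 155 153 155 156 154 160 226 245
  245 244 126]
 [151 155 197 243 242 241 139 156 155 154 154 153 154 156 154 150 154 160
  121 127 153]
 [151 158 192 177 191 187 128 156 156 153 152 154 154 155 155 152 151 153
  152 156 155]
 [152 153 151 152 150 152 154 156 156 153 153 155 153 154 153 154 152 153
  154 155 153]
 [153 152 154 156 153 154 155 155 156 154 152 154 153 154 153 154 154 152
  154 154 153]
 [152 153 155 156 154 154 155 156 156 156 154 153 154 154 154 154 154 153
  154 157 154]]
```

View pics/sl.png

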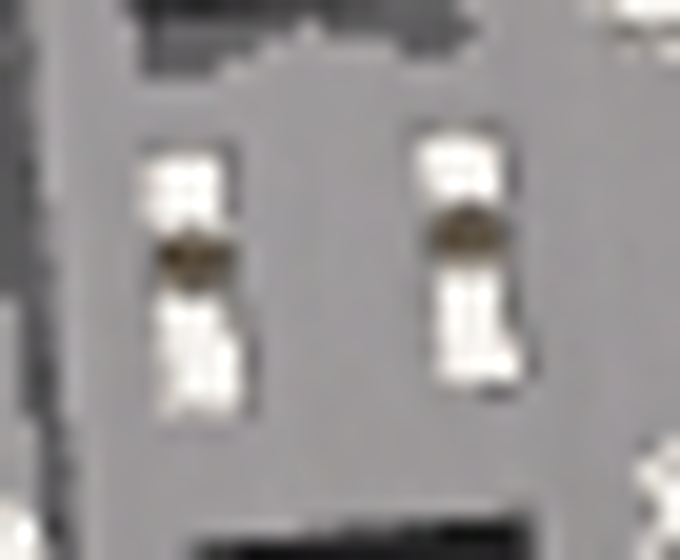

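```bash
python3 go.py .5265 .0057 .21 .11; python3 -m jog '[{"x":-0.2,"y":0.5,"z":0,"wx":0,"wy":0,"wz":0,"claw":30},{"x":-0.2,"y":0.9,"z":0,"wx":0,"wy":0,"wz":-0.1,"claw":30},{"x":-0.2,"y":0.9,"z":0,"wx":0,"wy":0,"wz":-0.1,"claw":30},{"x":-0.2,"y":0.9,"z":0,"wx":0,"wy":0,"wz":-0.1,"claw":30},{"x":-0.2,"y":0.9,"z":0,"wx":0,"wy":0,"wz":-0.1,"claw":30},{"x":-0.2,"y":0.9,"z":0,"wx":0,"wy":0,"wz":-0.1,"claw":30},{"x":-0.2,"y":0.9,"z":0,"wx":0,"wy":0,"wz":-0.1,"claw":30},{"x":-0.2,"y":0.9,"z":0,"wx":0,"wy":0,"wz":0,"claw":30},{"x":-0.2,"y":0.9,"z":0,"wx":0,"wy":0,"wz":0,"claw":30},{"x":-0.2,"y":0.9,"z":0,"wx":0,"wy":0,"wz":0,"claw":30},{"x":-0.1,"y":0.6,"z":0,"wx":0,"wy":0,"wz":0,"claw":30},{"x":0,"y":0.2,"z":0,"wx":0,"wy":0,"wz":0,"claw":30},{"x":0,"y":0,"z":0,"wx":0,"wy":0,"wz":0,"claw":30}]' ; python3 go.py .5265 .0057 .20 .11
```

```text
t 11.95 tcp [ 0.4645 -0.2424  0.2125] F [-0.3  0.3 -1.9] M [-0.02  0.01  0.01] w 0.0426
shift units [-2.895  9.813  0.113] turn units [ 0.021 -0.023 -0.65 ]
t: 13.03
tool_pos: [0.4916, 0.017, 0.1951]
eef_rot: [0.167, -3.113, -0.025]
force: [0.1, 0.3, -1.5]
gripper_width: 0.0426
t 13.03 tcp [0.4916 0.017  0.1951] F [ 0.1  0.3 -1.5] M [-0.03 -0.    0.  ] w 0.0426
shift units [-1.336 -0.594 -0.239] turn units [ 0.163 -0.223 -0.027]
```

```bash
python3 -m jog '[{"x":-0.6,"y":-0.3,"z":-0.15,"wx":0.1,"wy":-0.15,"wz":0,"claw":30},{"x":-0.6,"y":-0.25,"z":-0.05,"wx":0.06,"wy":-0.07,"wz":0,"claw":30},{"x":-0.1,"y":0,"z":0,"wx":0,"wy":0,"wz":0,"claw":30},{"x":0,"y":0,"z":0,"wx":0,"wy":0,"wz":0,"claw":30}]' ; python3 go.py .5265 .0057 .20 .11
```

```text
t: 13.37
tool_pos: [0.5245, 0.0059, 0.1964]
eef_rot: [0.169, -3.133, -0.001]
force: [0.1, 0.5, -1.5]
gripper_width: 0.0425
t 13.37 tcp [0.5245 0.0059 0.1964] F [ 0.1  0.5 -1.5] M [ 0.06 -0.02  0.02] w 0.0425
shift units [-0.078 -0.016 -0.144] turn units [ 0.007 -0.042 -0.023]
```

```bash
python3 -m jog '[{"x":-0.08,"y":-0.02,"z":0.3,"wx":0,"wy":-0.04,"wz":-0.02,"claw":30},{"x":0,"y":0,"z":0.3,"wx":0,"wy":0,"wz":0,"claw":30},{"x":0,"y":0,"z":0,"wx":0,"wy":0,"wz":0,"claw":30}]' ; python3 go.py .5265 .0057 .18 .11;python3 - <<'E'
from h import *
a=snap('top','t9');b=snap('side','s9')
cv2.imwrite('pics/c9.png',np.hstack([cv2.resize(a[230:310,320:400],None,fx=5,fy=5),cv2.resize(b[160:260,310:390],None,fx=5,fy=5)[:400]])[:,:,::-1])
cv2.imwrite('pics/c9b.png',cv2.resize(b[150:250,320:400],None,fx=6,fy=6,interpolation=cv2.INTER_CUBIC)[:,:,::-1])
E
```

```text
t: 13.62
tool_pos: [0.5252, 0.0047, 0.179]
eef_rot: [0.17, -3.135, -0.002]
force: [-0.3, 0.5, -1.5]
gripper_width: 0.0427
t 13.62 tcp [0.5252 0.0047 0.179 ] F [-0.3  0.5 -1.5] M [-0.03 -0.04 -0.01] w 0.0427
shift units [-0.056  0.034 -0.041] turn units [ 0.015 -0.021 -0.017]
```

View pics/c9b.png

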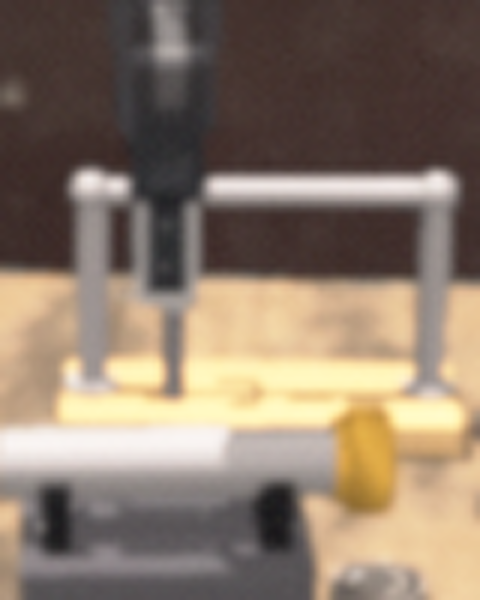

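View pics/c9.png

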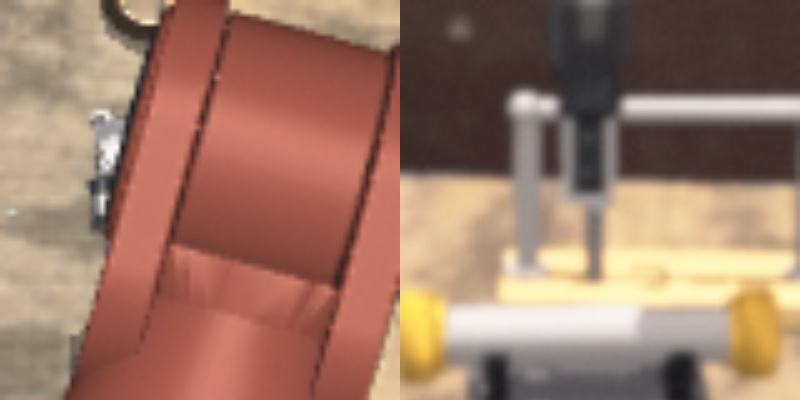

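```bash
python3 - <<'E'
from fit import *
s=read_state();zl=s['tool_pos'][2]-.060
for br in([.5247,.0055,.105],[.5225,.0055,.11]):
  for off in(0,.0028): print(br,off,proj('side',world(br,[[off,.0185,zl],[off,.0185,.06]])).round(2).tolist())
E
python3 - <<'E'
import sys;sys.path.insert(0,'.')
import cv2
b=cv2.imread('pics/side0.png')
cv2.imwrite('pics/ss.png',cv2.resize(b[220:255,320:376],None,fx=14,fy=14,interpolation=cv2.INTER_CUBIC))
E
```

```text
[0.5247, 0.0055, 0.105] 0 [[347.45, 216.82], [347.25, 241.83]]
[0.5247, 0.0055, 0.105] 0.0028 [[346.16, 216.83], [346.0, 241.84]]
[0.5225, 0.0055, 0.11] 0 [[348.5, 216.85], [348.28, 241.86]]
[0.5225, 0.0055, 0.11] 0.0028 [[347.21, 216.87], [347.02, 241.88]]
```

View pics/ss.png

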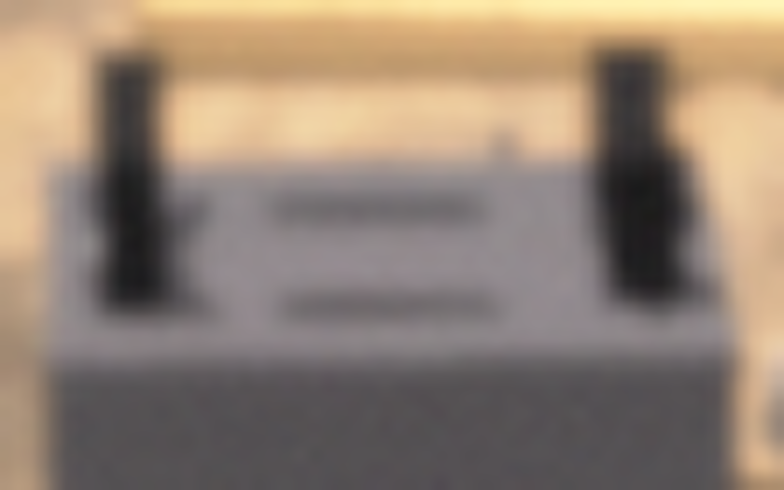

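```bash
python3 -m jog '[{"x":-0.18,"y":0.03,"z":0,"wx":0.01,"wy":-0.02,"wz":-0.01,"claw":30},{"x":0,"y":0,"z":0.2,"wx":0,"wy":0,"wz":0,"claw":30},{"x":0,"y":0,"z":0,"wx":0,"wy":0,"wz":0,"claw":30}]' ; python3 go.py .5298 .0060 .16 .11
```

```text
t: 13.97
tool_pos: [0.5303, 0.006, 0.1754]
eef_rot: [-0.172, 3.135, -0.0]
force: [-0.2, -0.0, -1.1]
gripper_width: 0.0424
t 13.97 tcp [0.5303 0.006  0.1754] F [-0.2 -0.  -1.1] M [ 0.04  0.03 -0.05] w 0.0424
shift units [0.02  0.    0.616] turn units [-0.002  0.018 -0.006]
```

```bash
python3 -m jog '[{"x":0.02,"y":0,"z":0.4,"wx":0,"wy":0.02,"wz":0,"claw":30},{"x":0,"y":0,"z":0.4,"wx":0,"wy":0,"wz":0,"claw":30},{"x":0,"y":0,"z":0,"wx":0,"wy":0,"wz":0,"claw":30}]' ; python3 go.py .5298 .0060 .14 .11
```

```text
t: 14.22
tool_pos: [0.5301, 0.0061, 0.1538]
eef_rot: [-0.172, 3.136, -0.001]
force: [-0.5, -0.5, -1.8]
gripper_width: 0.0422
t 14.22 tcp [0.5301 0.0061 0.1538] F [-0.5 -0.5 -1.8] M [-0.03  0.02  0.02] w 0.0422
shift units [ 0.012 -0.004  0.553] turn units [-0.005  0.005 -0.001]
```

```bash
python3 -m jog '[{"x":0.01,"y":0,"z":0.4,"wx":0,"wy":0,"wz":0,"claw":30},{"x":0,"y":0,"z":0.3,"wx":0,"wy":0,"wz":0,"claw":30},{"x":0,"y":0,"z":0,"wx":0,"wy":0,"wz":0,"claw":30}]' ; python3 go.py .5298 .0060 .13 .11;python3 - <<'E'
from h import *
b=snap('side','s10')
cv2.imwrite('pics/c10.png',cv2.resize(b[180:260,310:390],None,fx=7,fy=7,interpolation=cv2.INTER_CUBIC)[:,:,::-1])
E
```

```text
t: 14.47
tool_pos: [0.5292, 0.0062, 0.1335]
eef_rot: [0.172, -3.136, 0.0]
force: [-0.3, -0.5, -1.5]
gripper_width: 0.0424
t 14.47 tcp [0.5292 0.0062 0.1335] F [-0.3 -0.5 -1.5] M [0.   0.   0.03] w 0.0424
shift units [-0.022 -0.012  0.138] turn units [-0.001 -0.008 -0.001]
```

View pics/c10.png

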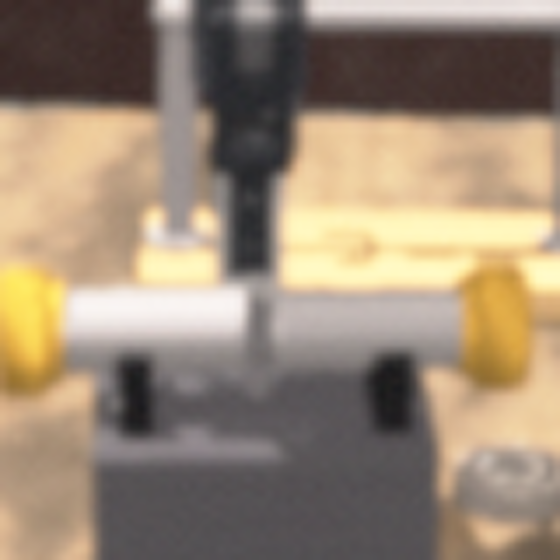

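```bash
python3 -m jog '[{"x":0,"y":0,"z":0.15,"wx":0,"wy":0,"wz":0,"claw":30},{"x":0,"y":0,"z":0.15,"wx":0,"wy":0,"wz":0,"claw":30},{"x":0,"y":0,"z":0.1,"wx":0,"wy":0,"wz":0,"claw":30},{"x":0,"y":0,"z":0,"wx":0,"wy":0,"wz":0,"claw":30}]' ; python3 go.py .5298 .0060 .12 .11
```

```text
t: 14.85
tool_pos: [0.5296, 0.0061, 0.1235]
eef_rot: [-0.172, 3.137, -0.001]
force: [-0.3, -0.2, -0.5]
gripper_width: 0.0428
t 14.85 tcp [0.5296 0.0061 0.1235] F [-0.3 -0.2 -0.5] M [-0.01 -0.04 -0.01] w 0.0428
shift units [-0.008 -0.005  0.142] turn units [-0.004  0.001 -0.002]
```

```bash
python3 -m jog '[{"x":0,"y":0,"z":0.12,"wx":0,"wy":0,"wz":0,"claw":30},{"x":0,"y":0,"z":0,"wx":0,"wy":0,"wz":0,"claw":30}]' ; python3 go.py .5298 .0060 .12 .11
```

```text
t: 15.02
tool_pos: [0.5297, 0.0061, 0.1205]
eef_rot: [-0.172, 3.136, -0.001]
force: [-0.2, -0.2, -1.8]
gripper_width: 0.0427
t 15.02 tcp [0.5297 0.0061 0.1205] F [-0.2 -0.2 -1.8] M [-0.03  0.06 -0.01] w 0.0427
shift units [-0.002 -0.004  0.019] turn units [-0.005  0.004 -0.001]
```

```bash
python3 -m jog '[{"x":0,"y":0,"z":0.08,"wx":0,"wy":0,"wz":0,"claw":30},{"x":0,"y":0,"z":0,"wx":0,"wy":0,"wz":0,"claw":30}]' ; python3 go.py .5298 .0060 .12 .11; python3 -m jog '[{"x":0,"y":0,"z":0.08,"wx":0,"wy":0,"wz":0,"claw":30},{"x":0,"y":0,"z":0,"wx":0,"wy":0,"wz":0,"claw":30}]' ; python3 go.py .5298 .0060 .12 .11
```

```text
t: 15.18
tool_pos: [0.5299, 0.006, 0.1185]
eef_rot: [-0.172, 3.136, -0.001]
force: [-1.3, -0.2, -1.4]
gripper_width: 0.0426
t 15.18 tcp [0.5299 0.006  0.1185] F [-1.3 -0.2 -1.4] M [ 0.    0.   -0.04] w 0.0426
shift units [ 0.004 -0.001 -0.06 ] turn units [-0.006  0.008 -0.002]
t: 15.35
tool_pos: [0.53, 0.006, 0.1165]
eef_rot: [-0.172, 3.136, -0.001]
force: [-0.5, 0.6, -1.6]
gripper_width: 0.0428
t 15.35 tcp [0.53   0.006  0.1165] F [-0.5  0.6 -1.6] M [ 0.01 -0.03  0.03] w 0.0428
shift units [ 0.01  -0.001 -0.14 ] turn units [-0.007  0.012 -0.002]
```

In the slots. Continue towards the strip.

```bash
python3 -m jog '[{"x":0,"y":0,"z":0.07,"wx":0,"wy":0.01,"wz":0,"claw":30},{"x":0,"y":0,"z":0,"wx":0,"wy":0,"wz":0,"claw":30}]' ; python3 go.py .5298 .0060 .12 .11; python3 -m jog '[{"x":0,"y":0,"z":0.07,"wx":0,"wy":0,"wz":0,"claw":30},{"x":0,"y":0,"z":0,"wx":0,"wy":0,"wz":0,"claw":30}]' ; python3 go.py .5298 .0060 .12 .11
```

```text
t: 15.52
tool_pos: [0.5301, 0.006, 0.1147]
eef_rot: [-0.172, 3.137, -0.001]
force: [0.4, 0.4, -1.7]
gripper_width: 0.0423
t 15.52 tcp [0.5301 0.006  0.1147] F [ 0.4  0.4 -1.7] M [-0.01 -0.03  0.03] w 0.0423
shift units [ 0.012 -0.001 -0.213] turn units [-0.007  0.002 -0.002]
t: 15.68
tool_pos: [0.5302, 0.0061, 0.1128]
eef_rot: [-0.172, 3.136, -0.001]
force: [-0.6, 0.9, -1.7]
gripper_width: 0.0429
t 15.68 tcp [0.5302 0.0061 0.1128] F [-0.6  0.9 -1.7] M [ 0.09  0.   -0.04] w 0.0429
shift units [ 0.016 -0.002 -0.287] turn units [-0.006  0.004 -0.001]
```

```bash
python3 -m jog '[{"x":0,"y":0,"z":0.06,"wx":0,"wy":0,"wz":0,"claw":30},{"x":0,"y":0,"z":0,"wx":0,"wy":0,"wz":0,"claw":30}]' ; python3 go.py .5298 .0060 .12 .11; python3 -m jog '[{"x":0,"y":0,"z":0.06,"wx":0,"wy":0,"wz":0,"claw":30},{"x":0,"y":0,"z":0,"wx":0,"wy":0,"wz":0,"claw":30}]' ; python3 go.py .5298 .0060 .12 .11
```

```text
t: 15.85
tool_pos: [0.5303, 0.0062, 0.1112]
eef_rot: [-0.173, 3.136, -0.001]
force: [-0.2, 0.1, -2.4]
gripper_width: 0.0428
t 15.85 tcp [0.5303 0.0062 0.1112] F [-0.2  0.1 -2.4] M [ 0.12 -0.11  0.02] w 0.0428
shift units [ 0.02  -0.005 -0.352] turn units [-0.005  0.006  0.   ]
t: 16.02
tool_pos: [0.5303, 0.0062, 0.1096]
eef_rot: [-0.173, 3.136, -0.001]
force: [0.0, -0.3, -1.5]
gripper_width: 0.0427
t 16.02 tcp [0.5303 0.0062 0.1096] F [ 0.  -0.3 -1.5] M [0.06 0.02 0.01] w 0.0427
shift units [ 0.022 -0.006 -0.416] turn units [-0.005  0.008 -0.   ]
```

```bash
python3 -m jog '[{"x":0,"y":0,"z":0.08,"wx":0,"wy":0,"wz":0,"claw":30},{"x":0,"y":0,"z":0,"wx":0,"wy":0,"wz":0,"claw":30}]' ; python3 go.py .5298 .0060 .12 .11; python3 -m jog '[{"x":0,"y":0,"z":0.08,"wx":0,"wy":0,"wz":0,"claw":30},{"x":0,"y":0,"z":0,"wx":0,"wy":0,"wz":0,"claw":30}]' ; python3 go.py .5298 .0060 .12 .11;python3 - <<'E'
from h import *
b=snap('side','s11')
cv2.imwrite('pics/c11.png',cv2.resize(b[180:260,310:390],None,fx=7,fy=7,interpolation=cv2.INTER_CUBIC)[:,:,::-1])
E
```

```text
t: 16.18
tool_pos: [0.5303, 0.0062, 0.1074]
eef_rot: [-0.173, 3.136, -0.001]
force: [0.2, 0.3, -1.2]
gripper_width: 0.0424
t 16.18 tcp [0.5303 0.0062 0.1074] F [ 0.2  0.3 -1.2] M [ 0.05 -0.03  0.06] w 0.0424
shift units [ 0.021 -0.006 -0.504] turn units [-0.005  0.007  0.   ]
t: 16.35
tool_pos: [0.5303, 0.0062, 0.1052]
eef_rot: [-0.173, 3.136, -0.001]
force: [1.1, 0.5, -0.3]
gripper_width: 0.0425
t 16.35 tcp [0.5303 0.0062 0.1052] F [ 1.1  0.5 -0.3] M [0.02 0.04 0.02] w 0.0425
shift units [ 0.022 -0.005 -0.591] turn units [-0.006  0.008  0.   ]
```

View pics/c11.png

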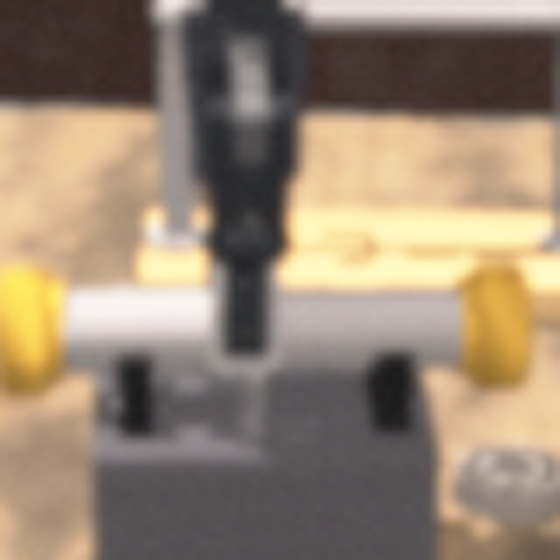

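```bash
python3 -m jog '[{"x":0,"y":0,"z":0.1,"wx":0,"wy":0,"wz":0,"claw":30},{"x":0,"y":0,"z":0.05,"wx":0,"wy":0,"wz":0,"claw":30}]' ; python3 go.py .5298 .0060 .12 .11; python3 -m jog '[{"x":0,"y":0,"z":0.08,"wx":0,"wy":0,"wz":0,"claw":30},{"x":0,"y":0,"z":0,"wx":0,"wy":0,"wz":0,"claw":30}]' ; python3 go.py .5298 .0060 .12 .11
```

```text
t: 16.57
tool_pos: [0.531, 0.0061, 0.1028]
eef_rot: [-0.173, 3.134, -0.002]
force: [-1.9, 1.2, 4.9]
gripper_width: 0.0425
t 16.57 tcp [0.531  0.0061 0.1028] F [-1.9  1.2  4.9] M [0.23 0.53 0.21] w 0.0425
shift units [ 0.047  0.002 -0.687] turn units [-0.011  0.024  0.004]
t: 16.73
tool_pos: [0.531, 0.0062, 0.1014]
eef_rot: [-0.174, 3.134, -0.002]
force: [-1.4, 0.4, -6.1]
gripper_width: 0.0425
t 16.73 tcp [0.531  0.0062 0.1014] F [-1.4  0.4 -6.1] M [-0.12  0.24  0.24] w 0.0425
shift units [ 0.046 -0.002 -0.743] turn units [-0.012  0.025  0.01 ]
```

```bash
python3 -m jog '[{"x":0,"y":0,"z":0.1,"wx":0,"wy":0,"wz":0,"claw":30}]' ; python3 go.py .5298 .0060 .12 .11; python3 -m jog '[{"x":0,"y":0,"z":0.1,"wx":0,"wy":0,"wz":0,"claw":30}]' ; python3 go.py .5298 .0060 .12 .11
```

```text
t: 16.82
tool_pos: [0.5312, 0.0061, 0.0996]
eef_rot: [-0.174, 3.133, -0.002]
force: [-2.6, 0.8, 10.0]
gripper_width: 0.0429
t 16.82 tcp [0.5312 0.0061 0.0996] F [-2.6  0.8 10. ] M [0.22 0.72 0.14] w 0.0429
shift units [ 0.055 -0.    -0.816] turn units [-0.015  0.032  0.012]
t: 16.9
tool_pos: [0.5314, 0.0062, 0.0977]
eef_rot: [-0.175, 3.133, -0.002]
force: [-4.2, 0.1, 9.1]
gripper_width: 0.0425
t 16.9 tcp [0.5314 0.0062 0.0977] F [-4.2  0.1  9.1] M [0.33 1.07 0.21] w 0.0425
shift units [ 0.062 -0.001 -0.891] turn units [-0.016  0.037  0.014]
```

```bash
python3 -m jog '[{"x":0.04,"y":0,"z":0.09,"wx":0,"wy":0.03,"wz":0,"claw":30}]' ; python3 go.py .5298 .0060 .0894 .11; python3 -m jog '[{"x":0.02,"y":0,"z":0.09,"wx":0,"wy":0.01,"wz":0,"claw":30}]' ; python3 go.py .5298 .0060 .0894 .11
```

```text
t: 16.98
tool_pos: [0.5309, 0.0061, 0.0962]
eef_rot: [-0.175, 3.135, -0.003]
force: [-0.5, 0.9, 6.2]
gripper_width: 0.0426
t 16.98 tcp [0.5309 0.0061 0.0962] F [-0.5  0.9  6.2] M [0.34 0.28 0.18] w 0.0426
shift units [0.043 0.003 0.27 ] turn units [-0.018  0.018  0.017]
t: 17.07
tool_pos: [0.5309, 0.006, 0.0947]
eef_rot: [-0.176, 3.134, -0.003]
force: [-2.2, -0.2, 7.4]
gripper_width: 0.0426
t 17.07 tcp [0.5309 0.006  0.0947] F [-2.2 -0.2  7.4] M [0.3  0.47 0.17] w 0.0426
shift units [0.045 0.005 0.211] turn units [-0.02   0.02   0.019]
```

```bash
python3 -m jog '[{"x":0.03,"y":0,"z":0.08,"wx":0,"wy":0.02,"wz":0,"claw":30}]' ; python3 go.py .5298 .0060 .0894 .11; python3 -m jog '[{"x":0.01,"y":0,"z":0.07,"wx":0,"wy":0.01,"wz":0,"claw":30}]' ; python3 go.py .5298 .0060 .0894 .11
```

```text
t: 17.15
tool_pos: [0.5308, 0.006, 0.0934]
eef_rot: [-0.176, 3.135, -0.004]
force: [-1.2, 1.4, 6.3]
gripper_width: 0.0428
t 17.15 tcp [0.5308 0.006  0.0934] F [-1.2  1.4  6.3] M [0.38 0.29 0.18] w 0.0428
shift units [0.039 0.006 0.16 ] turn units [-0.022  0.015  0.022]
t: 17.23
tool_pos: [0.531, 0.0059, 0.0924]
eef_rot: [-0.177, 3.135, -0.004]
force: [-3.4, 1.5, 8.2]
gripper_width: 0.0425
t 17.23 tcp [0.531  0.0059 0.0924] F [-3.4  1.5  8.2] M [0.35 0.66 0.21] w 0.0425
shift units [0.048 0.008 0.121] turn units [-0.024  0.017  0.024]
```

```bash
python3 - <<'E'
from h import *
b=snap('side','s12')
cv2.imwrite('pics/c12.png',cv2.resize(b[180:260,310:390],None,fx=7,fy=7,interpolation=cv2.INTER_CUBIC)[:,:,::-1])
E
```

```text
(no output)
```

View pics/c12.png

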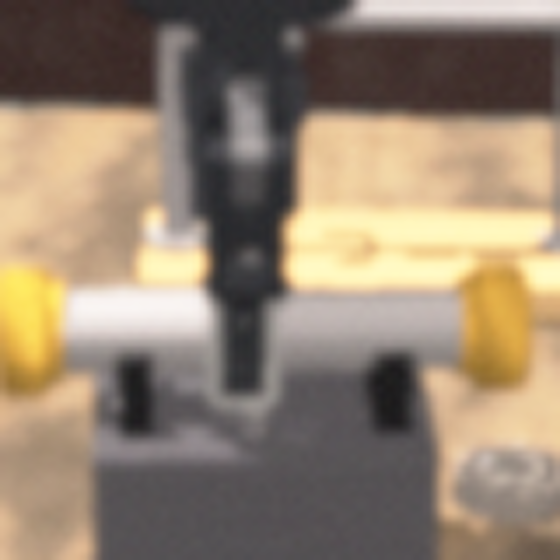

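```bash
python3 -m jog '[{"x":0.03,"y":0,"z":0.08,"wx":0,"wy":0.02,"wz":0.01,"claw":30}]' ; python3 go.py .5298 .0060 .0894 .11; python3 -m jog '[{"x":0.01,"y":0,"z":0.06,"wx":0,"wy":0.01,"wz":0,"claw":30}]' ; python3 go.py .5298 .0060 .0894 .11
```

```text
t: 17.37
tool_pos: [0.5308, 0.0059, 0.091]
eef_rot: [-0.175, 3.136, -0.004]
force: [-1.0, 1.1, 5.9]
gripper_width: 0.0428
t 17.37 tcp [0.5308 0.0059 0.091 ] F [-1.   1.1  5.9] M [0.32 0.32 0.14] w 0.0428
shift units [0.04  0.009 0.066] turn units [-0.026  0.01   0.017]
t: 17.45
tool_pos: [0.531, 0.0059, 0.0902]
eef_rot: [-0.176, 3.135, -0.004]
force: [-1.9, 1.9, 6.8]
gripper_width: 0.0429
t 17.45 tcp [0.531  0.0059 0.0902] F [-1.9  1.9  6.8] M [0.45 0.67 0.18] w 0.0429
shift units [0.048 0.009 0.032] turn units [-0.027  0.01   0.019]
```

```bash
python3 -m jog '[{"x":0.02,"y":0,"z":0.06,"wx":0,"wy":0.01,"wz":0,"claw":30}]' ; python3 go.py .5298 .0060 .0894 .11
```

```text
t: 17.53
tool_pos: [0.531, 0.0059, 0.0894]
eef_rot: [-0.176, 3.135, -0.004]
force: [-2.0, 2.1, 6.0]
gripper_width: 0.0423
t 17.53 tcp [0.531  0.0059 0.0894] F [-2.   2.1  6. ] M [0.39 0.57 0.2 ] w 0.0423
shift units [0.046 0.008 0.   ] turn units [-0.027  0.011  0.022]
```

```bash
python3 -m jog '[{"x":0.01,"y":0,"z":0.06,"wx":0,"wy":0.01,"wz":0,"claw":30}]' ; python3 -m jog '[{"x":0.01,"y":0,"z":0.06,"wx":-0.01,"wy":0.01,"wz":0.01,"claw":30}]' ; python3 go.py .5298 .0060 .0894 .11
```

```text
t: 17.62
tool_pos: [0.5311, 0.0059, 0.089]
eef_rot: [-0.177, 3.135, -0.005]
force: [-7.0, 2.6, 16.0]
gripper_width: 0.0428
t: 17.7
tool_pos: [0.5311, 0.006, 0.0889]
eef_rot: [-0.176, 3.136, -0.004]
force: [-7.8, 1.5, 19.1]
gripper_width: 0.0423
t 17.7 tcp [0.5311 0.006  0.0889] F [-7.8  1.5 19.1] M [0.37 1.83 0.2 ] w 0.0423
shift units [ 0.051  0.007 -0.021] turn units [-0.023  0.008  0.019]
```

```bash
python3 -m jog '[{"x":0,"y":0,"z":0,"wx":0,"wy":0,"wz":0,"claw":56},{"x":0,"y":0,"z":0,"wx":0,"wy":0,"wz":0,"claw":70},{"x":0,"y":0,"z":0,"wx":0,"wy":0,"wz":0,"claw":80},{"x":0,"y":0,"z":0,"wx":0,"wy":0,"wz":0,"claw":80}]'; python3 go.py .5298 .0060 .0894 .11; python3 -m jog '[{"x":0,"y":0,"z":-0.4,"wx":0,"wy":0,"wz":0,"claw":80},{"x":0,"y":0,"z":-0.8,"wx":0,"wy":0,"wz":0,"claw":80},{"x":0,"y":0,"z":-1,"wx":0,"wy":0,"wz":0,"claw":80},{"x":0,"y":0,"z":-1,"wx":0,"wy":0,"wz":0,"claw":80},{"x":0,"y":0,"z":-1,"wx":0,"wy":0,"wz":0,"claw":80},{"x":0,"y":0,"z":-1,"wx":0,"wy":0,"wz":0,"claw":80},{"x":0.9,"y":0,"z":-0.5,"wx":0,"wy":0,"wz":0,"claw":80},{"x":0.9,"y":0,"z":0,"wx":0,"wy":0,"wz":0,"claw":80},{"x":0.9,"y":0,"z":0,"wx":0,"wy":0,"wz":0,"claw":80},{"x":0.5,"y":0,"z":0,"wx":0,"wy":0,"wz":0,"claw":80},{"x":0,"y":0,"z":0,"wx":0,"wy":0,"wz":0,"claw":80}]'; python3 - <<'E'
from h import *
a=snap('top','t13');b=snap('side','s13')
cv2.imwrite('pics/c13.png',cv2.resize(b[190:260,315:385],None,fx=8,fy=8,interpolation=cv2.INTER_CUBIC)[:,:,::-1])
cv2.imwrite('pics/c13t.png',cv2.resize(a[230:310,320:470],None,fx=5,fy=5,interpolation=cv2.INTER_CUBIC)[:,:,::-1])
E
```

```text
t: 18.03
tool_pos: [0.5317, 0.0057, 0.0891]
eef_rot: [-0.175, 3.134, -0.005]
force: [0.3, 0.7, 0.5]
gripper_width: 0.0679
t 18.03 tcp [0.5317 0.0057 0.0891] F [0.3 0.7 0.5] M [ 0.04  0.02 -0.07] w 0.0679
shift units [ 0.073  0.021 -0.014] turn units [-0.03   0.02   0.014]
t: 18.95
tool_pos: [0.4482, -0.003, 0.2433]
eef_rot: [-0.175, 3.134, -0.006]
force: [0.8, 0.7, -0.2]
gripper_width: 0.0684
```

View pics/c13.png

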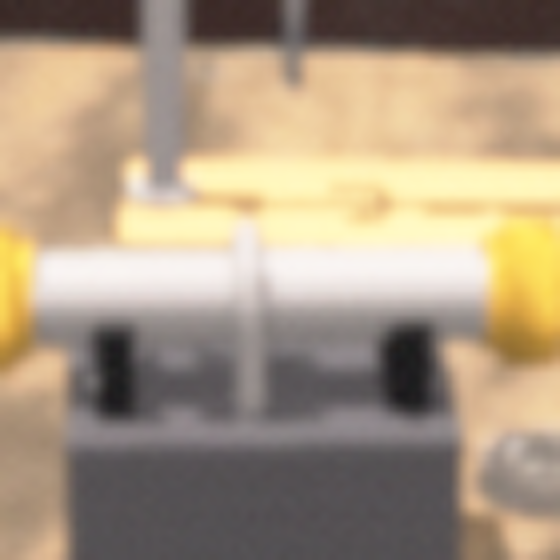

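View pics/c13t.png

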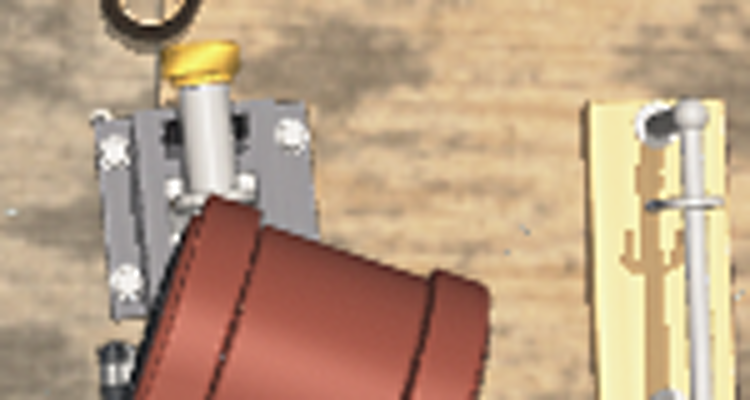

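```bash
python3 - <<'E'
from fit import *
b=cv2.imread('pics/s13.png').astype(float).mean(2)
up=cv2.resize(b[190:260,315:385],None,fx=8,fy=8,interpolation=cv2.INTER_CUBIC)
print('bow col',b[212:226,345].round(),b[212:226,346].round()); print('pipe col',b[212:226,336].round(),b[212:226,356].round())
br=[.5247,.0055,.108]
for h in(.109,.1105,.112):print(h,proj('side',world(br,[[.004,-.0,h]])).round(2))
print('pipe top edge', [proj('side',world(br,[[x,13.45e-3*np.cos(a),.0875+13.45e-3*np.sin(a)] for a in np.linspace(.3,2.8,60)]))[:,1].min().round(2) for x in(.025,-.02)])
print('bow outer edge',[ (dz,proj('side',world(br,[[.004,22.5e-3*np.cos(a),.0865+dz+22.5e-3*np.sin(a)] for a in np.linspace(.3,2.8,60)]))[:,1].min().round(2)) for dz in(0,.0015,.003)])
E
```

```text
bow col [229. 222. 197. 175. 197. 227. 237. 238. 237. 237. 238. 235. 228. 220.] [229. 223. 198. 177. 195. 223. 235. 235. 235. 234. 235. 232. 224. 215.]
pipe col [161. 183. 206. 208. 220. 228. 231. 227. 220. 229. 240. 244. 242. 235.] [225. 219. 217. 214. 224. 230. 233. 232. 232. 239. 244. 245. 241. 232.]
0.109 [[345.34 218.37]]
0.1105 [[345.34 217.75]]
0.112 [[345.35 217.12]]
pipe top edge [np.float64(221.32), np.float64(221.13)]
bow outer edge [(0, np.float64(217.61)), (0.0015, np.float64(216.99)), (0.003, np.float64(216.37))]
```

```bash
python3 - <<'E'
import cv2
b=cv2.imread('pics/s13.png')
cv2.imwrite('pics/z13.png',cv2.resize(b[205:245,325:370],None,fx=16,fy=14,interpolation=cv2.INTER_NEAREST))
E
```

View pics/z13.png

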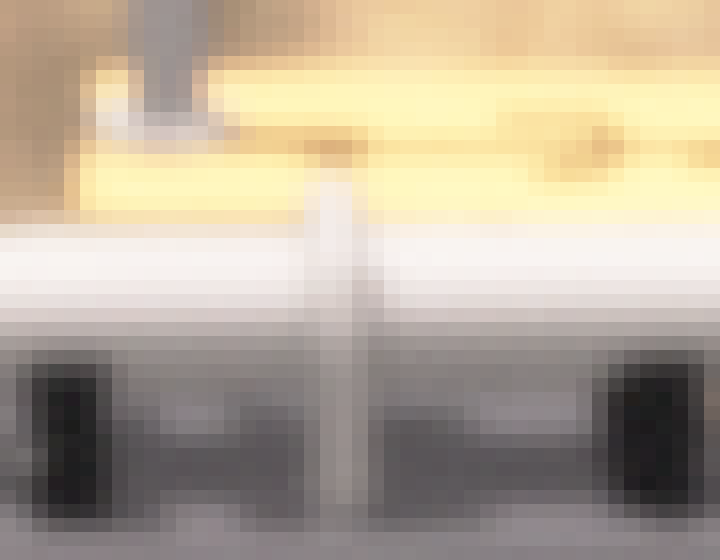

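```bash
python3 -c "
from cell import *
print(sign_off())"
```

```text
the job is handed in; nothing more can be done
None
```

I laid the pipe in both cradles, about 1 mm off centre in the side picture. I then set the wider U-bolt over it and pressed it home. The job was handed in at about 19 s. No verdict was reported, so success is not confirmed.

- **Finding the holes:** The strip holes showed in the first top picture, about 3 mm towards +x. Lined up with that, the legs went straight through without any searching along the slots.
- **Pressing home:** The spring push was about 6–10 N. At TCP height 0.0889 m, against a predicted 0.0894 m, the force rose to 19 N and the bolt stopped moving. That is the bow bearing on the pipe, and it was the highest upward push read. I then let go and drew the arm clear.
- **Last checks:**
  - In the final side picture the bow's top edge stands 3.7 px above the pipe's top edge. Fully home should give 3.6 px, and 1.5 mm short would give 4.2 px.
  - The U-bolt looks upright, and the narrower one still hangs on the rail.
- **Disagreements:**
  - The top and side cameras differed by about 3 mm on the bracket's x. I went by the side picture, comparing leg and slot directly.
  - Sideways force reached about 8 N as the bow bore on the pipe, because the bolt sat a few mm off-centre in the pads.
- **Not checked:** I did not measure the other bystanders again. The arm came nowhere near most of them.

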